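# Walk the slate pot-rest bar across to its twin

## Task

Make up the pot rest: walk the heavy slate bar that lies alone on the narrow cork runner end over end to its twin on the wide cork mat - stand it up on the end nearer the mat, lay it over onto its side, stand it up on its other end and lay it over again - so that it finishes lying beside its twin, on the robot's side of it, parallel, ends level and with a 90 mm gap between the two. Stand it properly upright each time, keep one of its ends down on the worktop all the while, and lower it under control rather than letting it topple. Leave the twin and everything else where it stands.

Things in the scene. Friction and masses are not known exactly. Their poses are not given: they have to be found in the camera images.
- bar_mid (a point): Centre of the bar to be walked: plain dark slate, 180 mm long, 40 x 40 mm square section, about 0.8 kg, edges rounded 2 mm. It starts lying on a narrow cork runner (90 x 230 mm, 1 mm thick), roughly along world y, left or right of the robot. x axis along its length, y and z square to its long faces. A half turn over an end's edge advances it 220 mm.
- bar_end_a (a point): Centre of one square end face of the bar (90 mm from bar_mid along its +x axis); the ends look alike. Standing on an end, the bar is stable within about 11 degrees of upright and settles upright when let go.
- bar_end_b (a point): Centre of the other end face of the bar (90 mm from bar_mid along its -x axis). Pinched near an end across its width, the bar does not swing freely between the pads but turns with the tool.
- twin_mid (a point): Centre of the twin: an identical bar, same axes, lying on the far half (away from the robot) of a wide cork mat (225 x 230 mm, 1 mm thick) on the other side of the robot's centre line. It must stay put.
- spot (a point): Where the bar's centre must finish: 130 mm from the twin's centre, square to the twin's length, on the robot's side (20 mm up). The x axis is parallel to the twin's length. It lies 340 to 560 mm from the bar's start, so besides two half turns the bar must be turned a little and slid a few centimetres.
- cup_mid (a point): Bystander: centre of an espresso cup, 62 mm across, 58 mm high, standing beyond the bar's start (away from the robot).
- jar_mid (a point): Bystander: centre of a glass jar with a steel lid, 60 mm across, 75 mm high, on the robot's side of the bar's start.
- ramekin_mid (a point): Bystander: centre of a white ramekin, 72 mm across, 42 mm high, on the robot's side of the finishing spot.
- sugar_mid (a point): Bystander: centre of a white sugar pot with a wooden lid, 68 mm across, 65 mm high, in the middle, on the robot's side of the way across.
- mill_mid (a point): Bystander: centre of a dark wooden pepper mill, 54 mm across, 152 mm high, in the middle, beyond the way across.
- tin_mid (a point): Bystander: centre of a steel tin, 74 mm across, 100 mm high, at the far left.
- spatula_grip (a point): Bystander: the handle of a wooden-handled spatula, 240 mm long, lying flat at the far right.
Things that resemble listed ones, but are neither listed nor needed, are in the scene too. Leave any orange or purple look-alike of the part that bears bar_mid alone.

How it is judged:
By the outcome, as a careful person would: the job done as asked, in the order asked, and still so for the second after the job is handed in, with the robot touching nothing.
It also fails if it takes over 72 s, if anything falls off the work surface, if the arm or the gripper's body presses on something with over 40 N, if the wrist force passes 120 N, or if a joint passes its speed limit or range.

## Robot

A 6-joint arm with a two-finger parallel gripper is mounted at the origin on the work surface. World frame = base frame: x ahead of the robot, y to its left, z up, the work surface at z = 0. Lengths are in m, angles in rad, forces in N, time in s.
With the tool pointing down it reaches from about 0.35 to 0.875 m from the base axis. Payload 15.5 kg.
Tool frame: the origin (TCP) lies on the centre line of the jaws, within the pads' length; the fingertips stand ahead of it and the grasp point (between the pads) lies 6 mm ahead of it (bot.tips_ahead is the z of the fingertips in the tool frame, in m); z points along the fingers, y is the line along which they close (so a half turn about z gives the same grasp; the last joint's range is limited). The gripper opens to 85 mm and grips with 20 to 120 N. Pads are 22 mm wide; open, the fingers measure 114 mm over their backs; the gripper's body (76 mm by 85 mm) begins 54 mm behind the grasp point. The pads swing forward as they close: fully open they stand 13 mm farther back than shut.
Start: joints at [-1.395, 0.494, 1.345, -0, 1.302, -0.096], TCP at [0.167, -0.602, 0.256] pointing down, gripper open.
Joint ranges: [-2.91, 2.91], [-0.82, 2.16], [0.22, 2.67], [-1.22, 4.37], [0.12, 2.79], [-3.08, 3.08]. Speed limits (rad/s): [1.89, 1.89, 2.57, 3.01, 3.01, 3.01].

## Interface

Orientations are given as a rotation vector (axis times angle).
In Python, from cell import bot gives the robot as it stands. The module is installed in compiled form; this text tells all that it offers.
- The arm moves only by the shell command python3 -m crank 'ROWS' [FORCE]. ROWS is text: rows parted by semicolons, each of 7 numbers parted by spaces: the shift along the tool's x, y, z in mm, then the turn, a rotation vector about the tool's x, y, z in rad, then the opening in per cent of the stroke, from 0 (shut) to 100 (fully open). A call has 1 to 8 rows; each row is the pose to reach, as a shift and turn from the pose commanded when the call began, along the tool's axes at that moment; what a row does not reach only later rows make up. A row lasts 1/10 s, in which the tool goes at most 50 mm and 8.59 degrees, less where a joint would pass 70% of its speed; a pose out of reach is approached as far as the arm can. A call with a gripper value outside its range is refused whole. The fingers move at their own pace and stop on an object; FORCE is the grip in N (left out, the last holds). Time passes only in rows, so rows that repeat a pose let the fingers close. It gives the time, the measured TCP pose, the force, the opening and the grip force at its end, in the units of the state.
- bot.observe(): the state, without advancing time (a new reading comes with each control period).
- bot.capture(name): name is "scene" or "top"; returns the picture (420x560x3 uint8, red, green, blue); there is no depth.
- bot.calibration(name): a dict with "mtx" (3x3 intrinsics, pixels), "k1" (the pictures are not rectified: a ray, as slopes to the right and down, at radius r is drawn at 1 + k1 r^2 times it, then the intrinsics apply), "extrinsics" (4x4, takes a point from world to camera coordinates). Camera axes: x right, y down, z forward; pixel columns grow to the right and rows downward; lengths in m; the calibration is good to about 2 mm. A picture is of the moment at which its call begins. calibration takes no time and is no camera call.
- bot.finish_job(): hands the job in; it is judged then, once.
The state is a dict: "time": time; "joint_pos": joint angles; "qd": joint speeds; "tau": joint torques, N m; "eef_pos": TCP position; "tool_rot": TCP orientation; "ft_force": force on the tool from outside, world axes, zero at the start; "ft_torque": the same for the moment, N m; "gripper_width": finger opening in m; "gripper_force": force on a finger pad.
Only numpy, scipy, OpenCV 4.12 (cv2) and the standard library are available. Lean on these libraries where they do the work, as an engineer would, in place of code of your own. Each camera call takes 0.05 s, during which the arm holds its last target. There are 200 camera calls.

## Working session

There is one attempt and no reset: what is moved stays moved. The work goes in short steps, Python scripts to look and compute and a shell command to move; the robot and the scene stay as the last step left them, time stands still between calls to the robot, and variables do not carry over. Pictures are saved under pics/ and viewed, at most 10 in all, crops included, and the job is handed in when it is done.

```bash
mkdir -p pics; python3 - <<'E'
from cell import bot
import cv2,numpy as np
np.set_printoptions(precision=4,suppress=True)
for n in("scene","top"):
    im=bot.capture(n); cv2.imwrite(f"pics/{n}0.png",im[:,:,::-1]); c=bot.calibration(n); print(n,c)
print(bot.observe(),bot.tips_ahead)
E
```

```text
scene {'mtx': array([[392.9591,   0.    , 280.997 ],
       [  0.    , 392.9591, 206.6773],
       [  0.    ,   0.    ,   1.    ]]), 'k1': -0.03418346637251185, 'extrinsics': array([[-0.059 ,  0.9982,  0.0096,  0.165 ],
       [ 0.8283,  0.0543, -0.5576, -0.3899],
       [-0.5571, -0.0249, -0.83  ,  1.4906],
       [ 0.    ,  0.    ,  0.    ,  1.    ]])}
top {'mtx': array([[463.4637,   0.    , 279.7424],
       [  0.    , 463.4637, 202.168 ],
       [  0.    ,   0.    ,   1.    ]]), 'k1': 0.028103986290537307, 'extrinsics': array([[-0.0097, -0.9999,  0.0095, -0.135 ],
       [-0.9869,  0.008 , -0.1612,  0.5146],
       [ 0.1611, -0.0109, -0.9869,  1.5989],
       [ 0.    ,  0.    ,  0.    ,  1.    ]])}
{'time': 0.1, 'joint_pos': array([-1.3955,  0.4941,  1.346 ,  0.    ,  1.3025, -0.0955]), 'qd': array([ 0.0012, -0.0007, -0.0004,  0.0011,  0.0005,  0.0013]), 'tau': array([  0.001 , -88.3593, -38.456 ,  -0.0001,   0.0052,   0.    ]), 'eef_pos': array([ 0.1671, -0.602 ,  0.2558]), 'tool_rot': array([-3.1118, -0.4239,  0.0001]), 'ft_force': array([ 0.504, -1.139, -0.351]), 'ft_torque': array([-0.0006, -0.0292, -0.0388]), 'gripper_force': 0.0, 'gripper_width': 0.0856693694827623} 0.025
```

View pics/scene0.png

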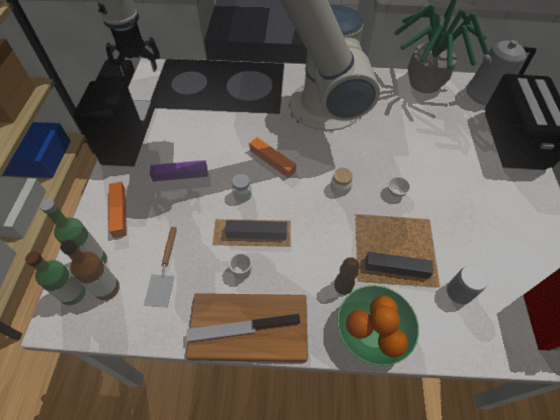

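View pics/top0.png

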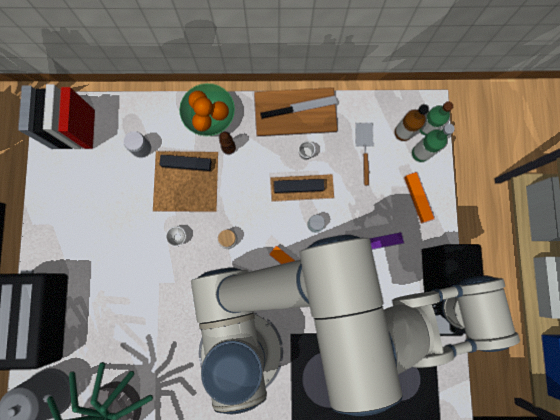

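The scene view shows the bar at (255,231) on its runner and the twin at (400,265). In the top view they are at (300,186) and (187,162). The jar, cup, sugar pot, mill and ramekin are visible. Now I'll measure.

```bash
cat > h.py <<'E'
from cell import bot
import cv2,numpy as np
np.set_printoptions(precision=4,suppress=True)
def ray(n,uv):
    c=bot.calibration(n);K=c["mtx"];E=c["extrinsics"];R=E[:3,:3];t=E[:3,3]
    d=np.array([c["k1"],0,0,0,0.])
    p=cv2.undistortPoints(np.array(uv,float).reshape(-1,1,2),K,d)[:,0]
    return -R.T@t,np.c_[p,np.ones(len(p))]@R
def plane(n,uv,z):
    C,D=ray(n,uv);return C+D*((z-C[2])/D[:,2])[:,None]
def proj(n,P):
    c=bot.calibration(n);E=c["extrinsics"]
    return cv2.projectPoints(np.array(P,float).reshape(-1,1,3),cv2.Rodrigues(E[:3,:3])[0],E[:3,3],c["mtx"],np.array([c["k1"],0,0,0,0.]))[0][:,0]
E
python3 - <<'E'
from h import *
rois={"scene":{"bar":(210,210,300,250),"twin":(355,245,445,285)},"top":{"bar":(262,170,340,202),"twin":(152,148,222,178)}}
for n in rois:
    im=cv2.imread(f"pics/{n}0.png")
    print(n,"cam",ray(n,[(280,200)])[0])
    for k,(a,b,c,d) in rois[n].items():
        g=im[b:d,a:c].astype(int); s=g.max(2)
        m=((s<95)&(s-g.min(2)<28)).astype(np.uint8)
        m=cv2.morphologyEx(m,cv2.MORPH_OPEN,np.ones((3,3)))
        cs=cv2.findContours(m,0,2)[0];q=max(cs,key=cv2.contourArea)
        ap=cv2.boxPoints(cv2.minAreaRect(q))+[a,b]
        W=plane(n,ap,0.041)
        print(k,cv2.contourArea(q),ap.round(1).tolist(),"\n",W[:,:2],"mid",W.mean(0)[:2],"sides",np.linalg.norm(W[0]-W[1]),np.linalg.norm(W[1]-W[2]))
a=cv2.imread("pics/scene0.png")[195:295,200:450];b=cv2.imread("pics/top0.png")[140:220,145:345]
cv2.imwrite("pics/c1.png",np.vstack([cv2.resize(a,(800,320),interpolation=2),cv2.resize(b,(800,280),interpolation=2)]))
E
```

```text
scene cam [ 1.1632 -0.1064  1.0183]
bar 1161.0 [[224.0, 221.0], [286.0, 221.0], [286.0, 241.0], [224.0, 241.0]] 
 [[ 0.5684 -0.299 ]
 [ 0.5566 -0.1182]
 [ 0.6231 -0.1147]
 [ 0.6345 -0.2897]] mid [ 0.5957 -0.2054] sides 0.18118692111123041 0.06659907620494823
twin 1231.0 [[360.1, 270.2], [362.9, 250.4], [433.8, 260.4], [431.0, 280.1]] 
 [[0.7004 0.0908]
 [0.6395 0.1017]
 [0.6584 0.2972]
 [0.7181 0.2806]] mid [0.6791 0.1926] sides 0.06185310676790026 0.19641535649596753
top cam [ 0.2489 -0.1216  1.6621]
bar 554.5 [[273.6, 180.3], [323.7, 178.5], [324.1, 190.7], [274.1, 192.6]] 
 [[ 0.5929 -0.1184]
 [ 0.5982 -0.2976]
 [ 0.5537 -0.2981]
 [ 0.5484 -0.1197]] mid [ 0.5733 -0.2084] sides 0.17922337334887875 0.04455113149497071
twin 583.0 [[159.1, 166.5], [160.2, 153.9], [211.6, 158.2], [210.5, 170.8]] 
 [[0.6462 0.2901]
 [0.6925 0.2878]
 [0.6756 0.1038]
 [0.6293 0.1069]] mid [0.6609 0.1972] sides 0.04635195863987504 0.18485299664206573
```

View pics/c1.png

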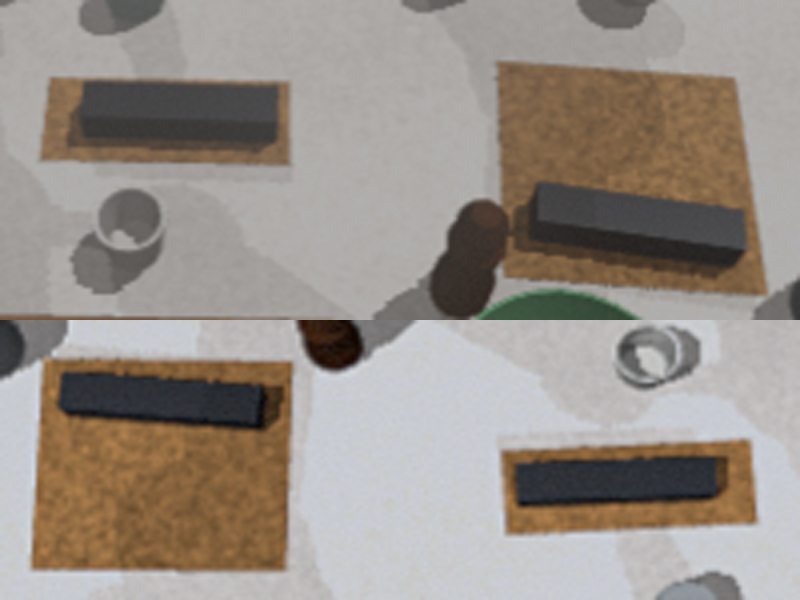

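The crop shows clean top edges on both bars. The twin is skewed by about 5 degrees and sits on the far half of the mat. The mill is left of the mat at scene (345,275). Next I'll locate the bystanders and mats, and refine the bars with line fits on their edges.

```bash
python3 - <<'E'
from h import *
for k,u,z in [("cup",(308,150),.058),("jar",(318,221),.075),("sugar",(228,237),.065),("ramekin",(178,235),.042),("milltop",(230,152),.15),("millbase",(226,140),.1)]:
    print(k,plane("top",[u],z)[0,:2])
for k,u,z in [("cup",(240,262),.058),("jar",(240,180),.075),("sugar",(342,173),.065),("ramekin",(399,184),.042),("milltop",(350,263),.15),("millbase",(344,290),.0)]:
    print(" s",k,plane("scene",[u],z)[0,:2])
print("mat",plane("top",[(155.5,152),(217.5,152),(216.7,210.9),(153,211.4)],.001)[:,:2])
print("run",plane("top",[(270.7,177.7),(332.5,174.3),(334.2,197.7),(272,200.9)],.001)[:,:2])
# subpixel edges of top faces: top view, far edge (dark below, bright above) and robot-side base edge
for n in("top","scene"):
  im=cv2.GaussianBlur(cv2.imread(f"pics/{n}0.png"),(3,3),0)[:,:,2].astype(float)
  for k,cols,(r0,r1) in ([("bar",range(278,318,2),(172,200)),("twin",range(164,207,2),(148,178))] if n=="top" else [("bar",range(230,280,2),(212,236)),("twin",range(368,425,2),(242,272))]):
    A=[];B=[]
    for c in cols:
        g=np.diff(im[r0:r1,c]); i=int(np.argmin(g)); 
        def sp(g,i,s):
            w=np.clip(s*g[max(i-1,0):i+2],0,None); return r0+.5+(w*np.arange(max(i-1,0),max(i-1,0)+len(w))).sum()/w.sum()
        A.append((c,sp(g,i,-1)))
        j=i+3+int(np.argmax(g[i+3:])); B.append((c,sp(g,j,1)))
    for nm,Q,z in(("A",A,.041),("B",B,.001)):
        P=plane(n,Q,z)[:,:2]; f=np.polyfit(P[:,1],P[:,0],1); r=P[:,0]-np.polyval(f,P[:,1]); ok=abs(r)<.004
        f=np.polyfit(P[ok,1],P[ok,0],1); y0=-.208 if k=="bar" else .199
        print(n,k,nm,"slope",f[0],"x at y0",np.polyval(f,y0),ok.mean(),r[ok].std())
E
```

```text
cup [ 0.6989 -0.2422]
jar [ 0.4412 -0.2705]
sugar [0.3896 0.0401]
ramekin [0.4002 0.2166]
milltop [0.6679 0.0271]
millbase [0.725  0.0462]
 s cup [ 0.7047 -0.2347]
 s jar [ 0.441  -0.2643]
 s sugar [0.3849 0.0469]
 s ramekin [0.3981 0.2285]
 s milltop [0.7344 0.0451]
 s millbase [0.7432 0.0517]
mat [[0.7108 0.3152]
 [0.7095 0.0878]
 [0.49   0.0881]
 [0.4901 0.317 ]]
run [[ 0.6112 -0.1078]
 [ 0.6222 -0.3347]
 [ 0.535  -0.3384]
 [ 0.525  -0.1119]]
top bar A slope -0.03234488904538754 x at y0 0.5963723302524996 0.95 0.0012258643411500844
top bar B slope -0.03234176316975469 x at y0 0.5568482575738782 1.0 0.0003771637154210964
top twin A slope 0.09176156150696503 x at y0 0.6847078773437196 1.0 0.0008047857063267286
top twin B slope 0.09275045195767931 x at y0 0.645167305160226 1.0 0.00041893768485637043
scene bar A slope -0.03266514081523458 x at y0 0.5592973914313056 1.0 0.0005266878937425551
 ** On entry to DLASCL parameter number  4 had an illegal value
 ** On entry to DLASCL parameter number  4 had an illegal value
 ** On entry to DLASCL parameter number  4 had an illegal value
 ** On entry to DLASCL parameter number  4 had an illegal value
 ** On entry to DLASCL parameter number  5 had an illegal value
 ** On entry to DLASCL parameter number  4 had an illegal value<stdin>:16: RuntimeWarning: invalid value encountered in scalar divide
Traceback (most recent call last):
numpy.linalg.LinAlgError: SVD did not converge in Linear Least Squares
```

```bash
cat >> h.py <<'E'
from scipy.spatial.transform import Rotation as Ro
R0=np.array([[0,1,0],[1,0,0],[0,0,-1.]]).T.T
def tool(psi,tau):  # tau>0: fingers point down and along +u (walking way)
    return Ro.from_euler('z',psi)*Ro.from_euler('x',tau)*Ro.from_matrix(R0)
def cur():
    o=bot.observe(); return o["eef_pos"],Ro.from_rotvec(o["tool_rot"])
def u_(psi): return np.array([-np.sin(psi),np.cos(psi),0])
def rows(p0,r0,targets):
    for p,r in targets:
        d=r0.inv().apply(np.array(p)-p0)*1e3; w=(r0.inv()*r).as_rotvec()
        print("%.1f %.1f %.1f %.3f %.3f %.3f"%(*d,*w))
def arc(p0,r0,piv,psi,degs): # turn about horizontal line through piv, top moving along +u
    ax=Ro.from_euler('z',psi).apply([1,0,0]); out=[]
    for a in degs:
        q=Ro.from_rotvec(-np.radians(a)*ax); out.append((piv+q.apply(p0-piv),q*r0))
    return out
E
python3 - <<'E'
from h import *
p,r=cur(); psi=.0325; T=tool(psi,np.pi/4); z=T.as_matrix()[:,2]; print(T.as_matrix(),r.as_matrix())
mid=np.array([.578,-.208,0]); G=mid-.07*u_(psi)+[0,0,.027]; print(G)
rows(p,r,[(G-.106*z,T),(G-.006*z,T)])
E
```

```text
[[-0.023   0.9995 -0.023 ]
 [ 0.7067  0.0325  0.7067]
 [ 0.7071  0.     -0.7071]] [[ 0.9636  0.2675 -0.0002]
 [ 0.2675 -0.9636  0.0011]
 [ 0.0001 -0.0011 -1.    ]]
[ 0.5803 -0.278   0.027 ]
467.0 -128.7 154.0 0.521 0.663 -1.259
483.7 -197.3 224.8 0.521 0.663 -1.259
```

```bash
python3 -m crank '467 -128.7 154 .521 .663 -1.259 100;467 -128.7 154 .521 .663 -1.259 100;467 -128.7 154 .521 .663 -1.259 100;467 -128.7 154 .521 .663 -1.259 100;467 -128.7 154 .521 .663 -1.259 100;467 -128.7 154 .521 .663 -1.259 100;467 -128.7 154 .521 .663 -1.259 100;467 -128.7 154 .521 .663 -1.259 100'
python3 - <<'E'
from h import *
p,r=cur(); psi=.0325; T=tool(psi,np.pi/4); z=T.as_matrix()[:,2]
mid=np.array([.578,-.208,0]); G=mid-.07*u_(psi)+[0,0,.027]
print(p,bot.observe()["joint_pos"]);rows(p,r,[(G-.106*z,T),(G-.006*z,T)])
E
```

```text
time: 0.9
eef_pos: [0.4954, -0.4053, 0.1344]
tool_rot: [-2.074, -1.592, -0.605]
ft_force: [1.5, -1.8, 0.1]
gripper_width: 0.0854
gripper_force: 0.0
[ 0.4954 -0.4053  0.1344] [-0.9727  0.8578  1.1322  0.4043  1.659  -0.7812]
41.8 75.4 63.2 0.107 0.136 -0.258
53.8 63.2 161.7 0.107 0.136 -0.258
```

```bash
python3 -m crank '41.8 75.4 63.2 .107 .136 -.258 100;41.8 75.4 63.2 .107 .136 -.258 100;41.8 75.4 63.2 .107 .136 -.258 100;41.8 75.4 63.2 .107 .136 -.258 100;41.8 75.4 63.2 .107 .136 -.258 100'
python3 - <<'E'
from h import *
p,r=cur(); psi=.0325; T=tool(psi,np.pi/4); z=T.as_matrix()[:,2]
mid=np.array([.578,-.208,0]); G=mid-.07*u_(psi)+[0,0,.027]
print(p,bot.observe()["joint_pos"]);rows(p,r,[(G-.106*z,T),(G-.006*z,T)])
im=bot.capture("scene");
cv2.imwrite("pics/s1.png",cv2.resize(im[180:280,170:310,::-1],(700,500),interpolation=2))
E
```

```text
time: 1.4
eef_pos: [0.581, -0.3549, 0.1026]
tool_rot: [-1.735, -1.781, -0.713]
ft_force: [0.2, -0.5, 0.3]
gripper_width: 0.0848
gripper_force: 0.0
[ 0.581  -0.3549  0.1026] [-0.8461  1.0093  0.94    0.4839  1.8138 -0.9072]
1.0 1.8 1.9 0.002 0.003 -0.006
1.3 1.5 101.9 0.002 0.003 -0.006
```

View pics/s1.png

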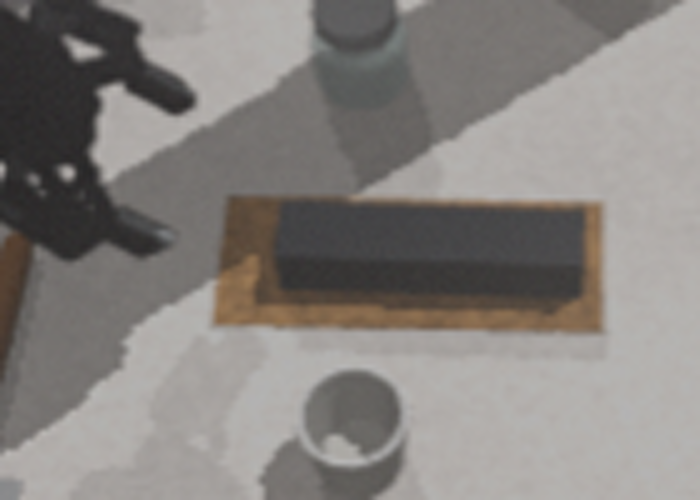

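The crop shows the gripper at left, tilted 45 degrees, with its fingers straddling the bar's line and the bar's near end at crop (280,250). I'll advance and grip.

```bash
python3 -m crank '0 0 50 0 0 0 100;0 0 85 0 0 0 100;0 0 100 0 0 0 100;0 0 100 0 0 0 100;0 0 100 0 0 0 0;0 0 100 0 0 0 0;0 0 100 0 0 0 0;0 0 100 0 0 0 0' 60
python3 -m crank '0 0 0 0 0 0 0;0 0 0 0 0 0 0;0 0 0 0 0 0 0'
python3 - <<'E'
from h import *
p,r=cur(); psi=.0325
print(r.as_matrix())
piv=np.array([.578,-.208,0.001])+.09*u_(psi)
t=arc(p,r,piv,psi,[2,5,10,15,20,25,30,35]); rows(p,r,t)
E
```

```text
time: 2.25
eef_pos: [0.5798, -0.2851, 0.0325]
tool_rot: [-1.735, -1.783, -0.714]
ft_force: [-1.3, -5.0, 8.0]
gripper_width: 0.0397
gripper_force: 60.9
time: 2.55
eef_pos: [0.5798, -0.2851, 0.0325]
tool_rot: [-1.735, -1.783, -0.714]
ft_force: [-1.6, -5.8, 7.5]
gripper_width: 0.039
gripper_force: 60.9
[[-0.0195  0.9996 -0.02  ]
 [ 0.7097  0.028   0.704 ]
 [ 0.7042 -0.0004 -0.71  ]]
4.9 -0.0 -3.3 -0.000 -0.035 -0.000
12.6 -0.0 -7.9 -0.000 -0.087 -0.000
25.8 -0.0 -14.6 -0.001 -0.175 -0.001
39.5 -0.1 -20.2 -0.001 -0.262 -0.001
53.7 -0.1 -24.6 -0.001 -0.349 -0.001
68.2 -0.2 -27.7 -0.002 -0.436 -0.001
82.9 -0.2 -29.5 -0.002 -0.524 -0.002
97.8 -0.3 -30.0 -0.002 -0.611 -0.002
```

```bash
python3 -m crank '4.9 0 -3.3 0 -.035 0 0;12.6 0 -7.9 0 -.087 0 0;25.8 0 -14.6 0 -.175 0 0;25.8 0 -14.6 0 -.175 0 0;39.5 0 -20.2 0 -.262 0 0;53.7 0 -24.6 0 -.349 0 0;53.7 0 -24.6 0 -.349 0 0;53.7 0 -24.6 0 -.349 0 0'
python3 - <<'E'
from h import *
im=bot.capture("scene");p,r=cur();print(p,r.as_matrix()[2])
cv2.imwrite("pics/s2.png",cv2.resize(im[150:290,170:330,::-1],(640,560),interpolation=2))
E
```

```text
time: 3.35
eef_pos: [0.5791, -0.263, 0.0866]
tool_rot: [-1.949, -2.005, -0.43]
ft_force: [1.2, 0.3, -3.9]
gripper_width: 0.0395
gripper_force: 62.9
[ 0.579  -0.2633  0.086 ] [ 0.4227 -0.0021 -0.9063]
```

View pics/s2.png

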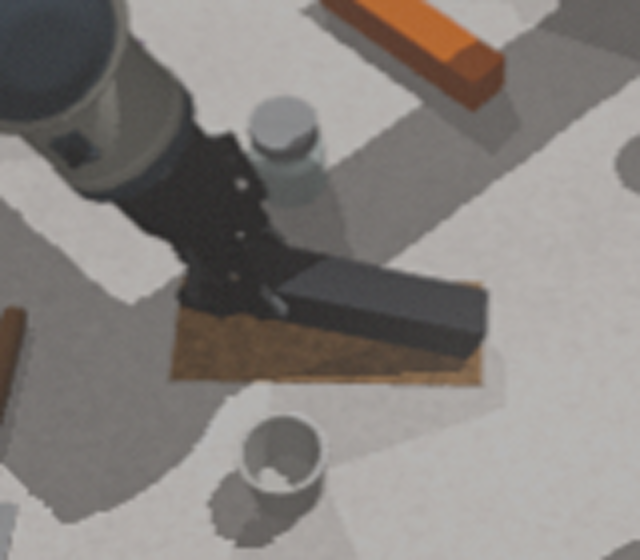

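The crop shows the bar raised about 20 degrees with its lower end down at crop (475,352), and the force matches half its weight. I'll check the pivot and go on.

```bash
python3 - <<'E'
from h import *
print(plane("scene",[(170+475/4,150+353/4)],.003), plane("scene",[(286.5-.5,241)],.003))
p,r=cur(); psi=.0325
piv=np.array([.578,-.208,0.001])+.09*u_(psi)
t=arc(p,r,piv,psi,[6,12,18,24,30,36,42,48,54,60,66,70]); rows(p,r,t[:6]);print()
rows(*t[5],t[6:])
E
```

```text
[[ 0.5924 -0.1074  0.003 ]] [[ 0.6021 -0.115   0.003 ]]
15.0 -0.1 -9.3 -0.001 -0.105 0.000
30.9 -0.2 -16.9 -0.001 -0.209 0.000
47.5 -0.2 -22.8 -0.002 -0.314 0.000
64.6 -0.3 -27.0 -0.002 -0.419 0.000
82.1 -0.4 -29.3 -0.003 -0.524 0.000
99.7 -0.5 -29.8 -0.003 -0.628 0.000

15.0 -0.1 -9.3 -0.001 -0.105 0.000
30.9 -0.2 -16.9 -0.001 -0.209 0.000
47.5 -0.2 -22.8 -0.002 -0.314 0.000
64.6 -0.3 -27.0 -0.002 -0.419 0.000
82.1 -0.4 -29.3 -0.003 -0.524 0.000
93.8 -0.5 -29.9 -0.003 -0.593 0.000
```

```bash
python3 - <<'E'
from h import *
p,r=cur(); psi=.0325
piv=np.array([.578,-.208,0.001])+.095*u_(psi)
t=arc(p,r,piv,psi,[6,12,18,24,30,36,42,48,54,60,66,70]); rows(p,r,t[:6])
E
```

```text
15.2 -0.1 -9.7 -0.001 -0.105 0.000
31.4 -0.2 -17.8 -0.001 -0.209 0.000
48.4 -0.2 -24.1 -0.002 -0.314 0.000
65.9 -0.3 -28.6 -0.002 -0.419 0.000
83.7 -0.4 -31.3 -0.003 -0.524 0.000
101.8 -0.5 -32.1 -0.003 -0.628 0.000
```

```bash
python3 -m crank '15.2 -.1 -9.7 -.001 -.105 0 0;31.4 -.2 -17.8 -.001 -.209 0 0;48.4 -.2 -24.1 -.002 -.314 0 0;65.9 -.3 -28.6 -.002 -.419 0 0;65.9 -.3 -28.6 -.002 -.419 0 0'
python3 -m crank '0 0 0 0 0 0 0;0 0 0 0 0 0 0'
python3 - <<'E'
from h import *
p,r=cur(); psi=.0325
print(p,np.degrees(np.arctan2(*r.as_matrix()[[1,2],2]*[1,-1])))
piv=np.array([.578,-.208,0.001])+.095*u_(psi)
t=arc(p,r,piv,psi,[6,12,18,24,30,36,42,46]); rows(p,r,t)
E
```

```text
time: 3.9
eef_pos: [0.5773, -0.2129, 0.1406]
tool_rot: [-2.18, -2.247, -0.014]
ft_force: [0.6, -1.6, -7.3]
gripper_width: 0.0391
gripper_force: 62.6
time: 4.1
eef_pos: [0.5771, -0.2163, 0.1391]
tool_rot: [-2.182, -2.241, -0.017]
ft_force: [0.1, 0.7, -6.3]
gripper_width: 0.0389
gripper_force: 62.5
[ 0.5771 -0.2163  0.1391] 0.9910736375833612
15.2 -0.1 -9.8 -0.001 -0.105 0.000
31.3 -0.2 -17.9 -0.001 -0.209 0.000
48.1 -0.3 -24.3 -0.002 -0.314 0.001
65.6 -0.4 -29.0 -0.002 -0.419 0.001
83.4 -0.5 -31.7 -0.003 -0.524 0.001
101.5 -0.7 -32.6 -0.004 -0.628 0.001
119.5 -0.8 -31.6 -0.004 -0.733 0.001
131.4 -0.8 -29.9 -0.005 -0.803 0.001
```

```bash
python3 -m crank '0 0 2 0 0 0 0;15.2 -.1 -7.5 -.001 -.105 0 0;31.3 -.2 -15.5 -.001 -.209 0 0;48.1 -.3 -22 -.002 -.314 0 0;48.1 -.3 -22 -.002 -.314 0 0;48.1 -.3 -22 -.002 -.314 0 0'
python3 - <<'E'
from h import *
im=bot.capture("scene");p,r=cur(); psi=.0325
print(p,np.degrees(np.arctan2(*r.as_matrix()[[1,2],2]*[1,-1])),bot.observe()["ft_force"],bot.observe()["ft_torque"])
cv2.imwrite("pics/s3.png",cv2.resize(im[150:290,170:330,::-1],(640,560),interpolation=2))
piv=np.array([.578,-.208,0.001])+.095*u_(psi)
t=arc(p,r,piv,psi,[6,12,18,24,28]); rows(p,r,t)
E
```

```text
time: 4.7
eef_pos: [0.5757, -0.1673, 0.1624]
tool_rot: [2.03, 2.089, -0.303]
ft_force: [-0.8, -0.3, -6.4]
gripper_width: 0.0393
gripper_force: 62.6
[ 0.5757 -0.1682  0.1625] -17.018779730398744 [ 0.4259 -0.5436 -6.2014] [0.2237 0.005  0.0006]
15.0 -0.1 -9.7 -0.001 -0.105 0.000
30.9 -0.2 -17.8 -0.001 -0.209 0.000
47.6 -0.2 -24.1 -0.002 -0.314 0.000
64.9 -0.3 -28.7 -0.002 -0.419 0.000
76.6 -0.4 -30.8 -0.002 -0.489 0.000
```

View pics/s3.png

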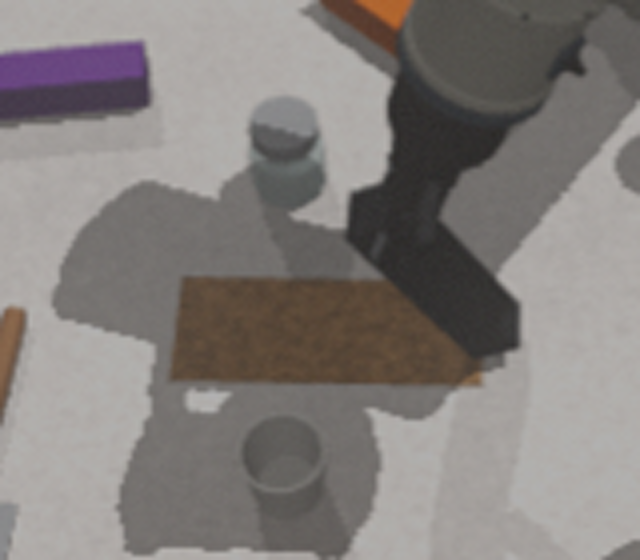

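The crop shows the bar at about 62 degrees with its lower end near crop (485,360). I'll press down a little to see whether the force changes, which tells me if the end is in contact.

```bash
python3 -m crank '.9 0 2.9 0 0 0 0;.9 0 2.9 0 0 0 0;.9 0 2.9 0 0 0 0'; python3 -m crank '.6 0 1.9 0 0 0 0;.6 0 1.9 0 0 0 0;.6 0 1.9 0 0 0 0'
```

```text
time: 5.05
eef_pos: [0.5763, -0.1699, 0.1612]
tool_rot: [2.031, 2.083, -0.303]
ft_force: [-3.8, -2.8, 14.9]
gripper_width: 0.0393
gripper_force: 65.0
time: 5.35
eef_pos: [0.5767, -0.1708, 0.1604]
tool_rot: [2.029, 2.082, -0.303]
ft_force: [-6.5, -7.5, 29.5]
gripper_width: 0.0393
gripper_force: 66.8
```

```bash
python3 - <<'E'
from h import *
psi=.0325; _,r=cur(); p=np.array([.576,-.169,.1618])
piv=np.array([.578,-.208,0.001])+.089*u_(psi)
t=arc(p,r,piv,psi,[6,12,18,24,28.2]); rows(p,r,[(a+[0,0,-.0008],b) for a,b in t])
rows(p,r,[(p+[0,0,-.0008-.0040],r)])
E
```

```text
15.3 -0.1 -8.5 -0.001 -0.105 -0.000
31.2 -0.2 -16.1 -0.002 -0.209 -0.001
47.8 -0.3 -22.0 -0.002 -0.314 -0.001
64.9 -0.4 -26.1 -0.003 -0.419 -0.001
77.1 -0.5 -27.9 -0.004 -0.492 -0.001
1.4 -0.0 4.6 0.000 0.000 0.000
```

```bash
python3 -m crank '-1.2 0 -3.8 0 0 0 0;14.1 -.1 -12.3 -.001 -.105 0 0;30 -.2 -19.9 -.002 -.209 0 0;46.6 -.3 -25.8 -.002 -.314 0 0;46.6 -.3 -25.8 -.002 -.314 0 0'; python3 -m crank '0 0 0 0 0 0 0'; python3 - <<'E'
from h import *
psi=.0325
p,r=cur();tau=np.degrees(np.arctan2(*r.as_matrix()[[1,2],2]*[1,-1]));phi=np.radians(44.76-tau)
print(p,tau, "expected z",.0005+.1655*np.sin(phi)+.0315*np.cos(phi))
piv=np.array([.578,-.208,0.001])+.089*u_(psi)
a=90-np.degrees(phi);print(a);rows(p,r,arc(p,r,piv,psi,[a/2,a]))
E
```

```text
time: 5.85
eef_pos: [0.5758, -0.1146, 0.1705]
tool_rot: [1.834, 1.889, -0.58]
ft_force: [0.2, -4.3, 23.4]
gripper_width: 0.0395
gripper_force: 65.7
time: 5.95
eef_pos: [0.5758, -0.1161, 0.1706]
tool_rot: [1.838, 1.89, -0.577]
ft_force: [0.4, -1.5, 18.4]
gripper_width: 0.0393
gripper_force: 65.4
[ 0.5758 -0.1161  0.1706] -35.221829392711186 expected z 0.16895631616793758
10.018170607288823
12.6 -0.0 -7.8 -0.001 -0.087 -0.000
25.8 -0.1 -14.5 -0.001 -0.175 -0.001
```

```bash
python3 -m crank '11.4 0 -9.4 -.001 -.087 0 0;18 0 -13 -.001 -.131 0 0;24.6 -.1 -16.1 -.001 -.175 -.001 0;24.6 -.1 -16.1 -.001 -.175 -.001 0;24.6 -.1 -16.1 -.001 -.175 -.001 0'; python3 - <<'E'
from h import *
im=bot.capture("scene");cv2.imwrite("pics/s4.png",cv2.resize(im[120:290,200:360,::-1],(560,595),interpolation=2))
p,r=cur();print(p,np.degrees(np.arctan2(*r.as_matrix()[[1,2],2]*[1,-1])),bot.observe()["joint_pos"],bot.observe()["ft_force"])
E
```

```text
time: 6.45
eef_pos: [0.5739, -0.087, 0.1685]
tool_rot: [1.729, 1.777, -0.715]
ft_force: [0.1, 0.4, 9.2]
gripper_width: 0.0389
gripper_force: 64.6
[ 0.5739 -0.0872  0.1686] -45.14682336445462 [ 0.1275  0.6594  1.6259 -0.8863  1.1463  0.6068] [1.1583 0.7906 8.6855]
```

View pics/s4.png

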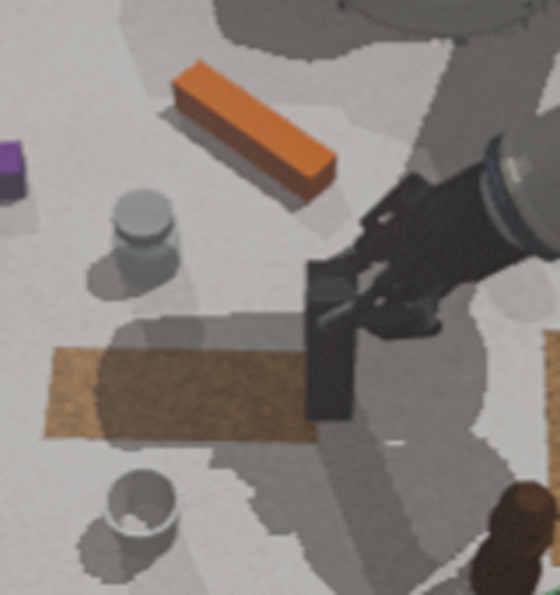

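The crop shows the bar upright, base at crop (307–353,418), just off the runner's end. Now I'll slide and turn it while it stands.

```bash
python3 - <<'E'
from h import *
p,r=cur(); c=np.array([.5742,-.0987,0]); tgt=np.array([.5056,-.1176,0]); out=[]
for f in np.linspace(1/7,1,7):
    q=Ro.from_euler('z',-.125*f); out.append((c+(tgt-c)*f+q.apply(p-c)+[0,0,-.0005*f],q*r))
rows(p,r,out)
E
```

```text
-1.7 -9.7 1.7 0.013 -0.000 0.013
-3.4 -19.3 3.5 0.025 -0.000 0.025
-5.1 -29.0 5.2 0.038 -0.000 0.038
-6.8 -38.7 6.9 0.051 -0.000 0.050
-8.5 -48.3 8.7 0.063 -0.000 0.063
-10.2 -58.0 10.4 0.076 -0.001 0.076
-11.9 -67.7 12.2 0.089 -0.001 0.088
```

```bash
python3 -m crank '-1.7 -9.7 1.7 .013 0 .013 0;-3.4 -19.3 3.5 .025 0 .025 0;-5.1 -29 5.2 .038 0 .038 0;-6.8 -38.7 6.9 .051 0 .05 0;-8.5 -48.3 8.7 .063 0 .063 0;-10.2 -58 10.4 .076 -.001 .076 0;-11.9 -67.7 12.2 .089 -.001 .088 0;-11.9 -67.7 12.2 .089 -.001 .088 0';python3 -m crank '0 0 0 0 0 0 0'; python3 - <<'E'
from h import *
p,r=cur();M=r.as_matrix();print(M, np.degrees(np.arctan2(*M[[1,2],2]*[1,-1])))
psi=-.0925; z=M[:,2]
c=p-.0115*u_(psi);print("centre",c)
# regrip from -u side: tilt +45, G on axis 12mm below.. 
T=tool(psi,np.pi/4);zt=T.as_matrix()[:,2]
G=np.array([c[0],c[1],.155]); 
print("retreat then pose"); rows(p,r,[(p-.09*z,r),(p-.09*z+[0,0,.06],r),(np.array([c[0],c[1],.30]),tool(psi,0)),(G-.106*zt,T),(G-.006*zt,T)])
E
```

```text
time: 7.3
eef_pos: [0.5089, -0.1065, 0.1696]
tool_rot: [1.853, 1.676, -0.76]
ft_force: [9.1, 3.5, 22.1]
gripper_width: 0.0395
gripper_force: 69.7
time: 7.4
eef_pos: [0.5091, -0.1064, 0.1695]
tool_rot: [1.852, 1.677, -0.76]
ft_force: [9.0, 4.4, 23.2]
gripper_width: 0.0391
gripper_force: 69.7
[[ 0.0742  0.9954 -0.0601]
 [ 0.7012 -0.0949 -0.7066]
 [-0.7091  0.0102 -0.705 ]] -45.06578968874221
centre [ 0.508  -0.1178  0.1695]
retreat then pose
-0.0 -0.0 -90.0 0.000 0.000 0.000
-42.5 0.6 -132.3 0.000 0.000 0.000
-100.6 1.4 -83.8 0.009 0.788 -0.006
-103.8 0.8 18.7 0.011 1.574 -0.003
-3.8 -0.1 18.4 0.011 1.574 -0.003
```

```bash
python3 -m crank '-.8 .3 -.8 0 0 0 0;-1.6 .6 -1.6 0 0 0 0;-1.6 .6 -1.6 0 0 0 0;-1.6 .6 -1.6 0 0 0 40;-1.6 .6 -1.6 0 0 0 100;-1.6 .6 -1.6 0 0 0 100;-1.6 .6 -1.6 0 0 0 100'; python3 -m crank '0 0 -30 0 0 0 100;0 0 -60 0 0 0 100;0 0 -90 0 0 0 100;0 0 -90 0 0 0 100'; python3 - <<'E'
from h import *
im=bot.capture("scene")
cv2.imwrite("pics/s5.png",cv2.resize(im[110:260,220:360,::-1],(560,600),interpolation=2)); cv2.imwrite("pics/full5.png",im[:,:,::-1])
p,r=cur();psi=-.0925
c=np.array([.508,-.1178,0])
T=tool(psi,np.pi/4);zt=T.as_matrix()[:,2]
G=np.array([c[0],c[1],.155]);print(p)
rows(p,r,[(p+[0,0,.05],r),(np.array([c[0],c[1],.31]),tool(psi,0)),(G-.106*zt,T),(G-.006*zt,T)])
E
```

```text
time: 8.1
eef_pos: [0.5062, -0.1053, 0.1698]
tool_rot: [1.852, 1.682, -0.768]
ft_force: [-0.5, 0.1, -0.5]
gripper_width: 0.0805
gripper_force: 0.0
time: 8.5
eef_pos: [0.5135, -0.0396, 0.2354]
tool_rot: [1.851, 1.681, -0.761]
ft_force: [0.3, 0.1, -0.1]
gripper_width: 0.0853
gripper_force: 0.0
[ 0.5129 -0.0408  0.2341]
-35.4 0.3 -35.3 0.000 0.000 0.000
-108.2 2.7 1.2 0.005 0.788 -0.003
-104.3 2.3 110.8 0.006 1.573 -0.001
-4.3 1.9 110.5 0.006 1.573 -0.001
```

View pics/s5.png

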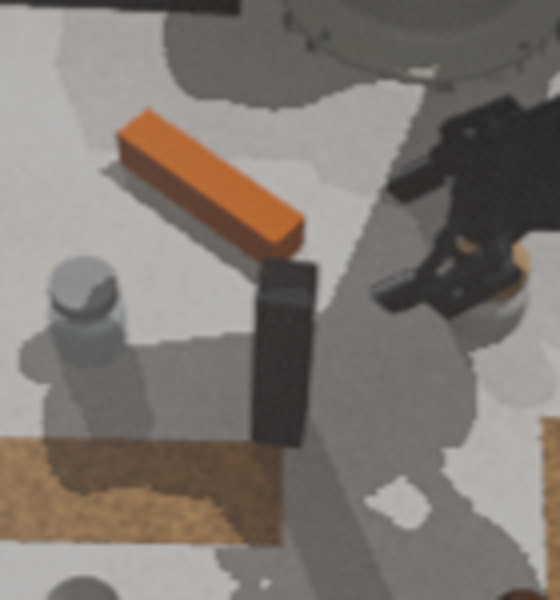

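The crop shows the bar standing free and upright, base front edge at crop (252–302,443), just beside the runner. I'll check the base position and swing round to the other side.

```bash
python3 - <<'E'
from h import *
print(plane("scene",[(220+252/4,110+443/4),(220+302/4,110+446/4)],.0), plane("scene",[(220+260/4,110+262/4),(220+316/4,110+265/4),(220+312/4,110+306/4)],.18))
E
python3 -m crank '-35 0 -35 0 0 0 100;-70 1 -35 .002 .2 -.001 100;-108 2.5 -5 .005 .6 -.003 100;-108 2.5 0 .005 .788 -.003 100;-108 2.5 0 .005 .788 -.003 100;-108 2.5 0 .005 .788 -.003 100;-108 2.5 0 .005 .788 -.003 100;-108 2.5 0 .005 .788 -.003 100'
```

```text
[[ 0.5309 -0.1278  0.    ]
 [ 0.5311 -0.0897  0.    ]] [[ 0.498  -0.1267  0.18  ]
 [ 0.498  -0.0887  0.18  ]
 [ 0.5329 -0.0902  0.18  ]]
time: 9.35
eef_pos: [0.5065, -0.1199, 0.3091]
tool_rot: [-2.326, -2.108, 0.003]
ft_force: [-0.3, -1.1, 0.3]
gripper_width: 0.0856
gripper_force: 0.0
```

```bash
python3 - <<'E'
from h import *
p,r=cur();psi=-.0925
c=np.array([.510,-.110,0])
T=tool(psi,np.pi/4);zt=T.as_matrix()[:,2]
G=np.array([c[0],c[1],.155]);print(p)
rows(p,r,[(G-.106*zt,T),(G-.006*zt,T)])
im=bot.capture("top"); cv2.imwrite("pics/t5.png",im[:,:,::-1])
E
```

```text
[ 0.5065 -0.1199  0.3091]
-64.8 3.2 79.1 -0.001 0.785 -0.007
5.9 3.1 149.8 -0.001 0.785 -0.007
```

View pics/t5.png

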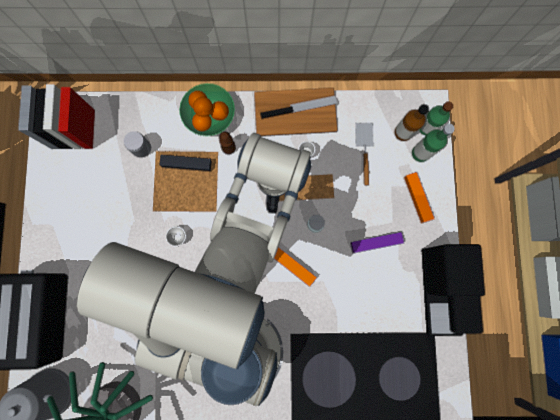

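The top view shows the arm over the bar at (272,202), with the twin, mat and bystanders undisturbed. I'll approach and grip from the other side.

```bash
python3 -m crank '-40 2 20 0 .2 -.002 100;-64.8 3.2 60 0 .5 -.004 100;-64.8 3.2 79 -.001 .785 -.007 100;-64.8 3.2 79 -.001 .785 -.007 100;-64.8 3.2 79 -.001 .785 -.007 100;-64.8 3.2 79 -.001 .785 -.007 100;-64.8 3.2 79 -.001 .785 -.007 100'; python3 -m crank '0 0 40 0 0 0 100;0 0 80 0 0 0 100;0 0 100 0 0 0 100;0 0 100 0 0 0 100;0 0 100 0 0 0 60;0 0 100 0 0 0 60' ; python3 - <<'E'
from h import *
p,r=cur();M=r.as_matrix();print(p,M,np.degrees(np.arctan2(*M[[1,2],2]*[1,-1])),bot.observe()["joint_pos"],bot.observe()["ft_force"])
im=bot.capture("scene")
cv2.imwrite("pics/s6.png",im[:,:,::-1])
E
```

```text
time: 10.1
eef_pos: [0.5034, -0.1824, 0.2286]
tool_rot: [-1.847, -1.688, -0.761]
ft_force: [0.0, -0.7, -0.0]
gripper_width: 0.0854
gripper_force: 0.0
time: 10.7
eef_pos: [0.511, -0.1126, 0.1609]
tool_rot: [-1.849, -1.696, -0.765]
ft_force: [0.5, 0.0, 0.3]
gripper_width: 0.0591
gripper_force: 0.0
[ 0.511  -0.1126  0.1609] [[ 0.0599  0.9962  0.0632]
 [ 0.707  -0.0871  0.7019]
 [ 0.7047  0.0027 -0.7095]] 44.69042322779339 [-0.6928  0.6787  1.6026  0.6286  1.4103 -0.8898] [0.4984 0.0262 0.322 ]
```

```bash
python3 -m crank '0 0 0 0 0 0 50;0 0 0 0 0 0 45;0 0 0 0 0 0 0;0 0 0 0 0 0 0;0 0 0 0 0 0 0' 40; python3 - <<'E'
from h import *
im=cv2.imread("pics/s6.png");im2=bot.capture("scene")[:,:,::-1]
# base front edge columns of bar before/after: dark run on rows 214..219
for a in(im,im2):
  for row in (208,212,216,219):
    g=a[row,270:310].max(1).astype(int); print(row,[int(v) for v in g])
p,r=cur();print(p)
psi=-.0925
piv=np.array([.511,-.110,0])+.02*u_(psi)
t=arc(p,r,piv,psi,[4,8,13,18,23,28,34]); rows(p,r,t)
E
```

```text
time: 11.25
eef_pos: [0.5107, -0.1127, 0.1607]
tool_rot: [-1.848, -1.693, -0.766]
ft_force: [-2.9, -1.5, 6.3]
gripper_width: 0.0398
gripper_force: 39.5
208 [119, 148, 169, 177, 178, 175, 176, 177, 179, 178, 178, 177, 149, 79, 53, 54, 56, 57, 56, 55, 56, 56, 56, 59, 56, 58, 78, 149, 177, 177, 178, 179, 181, 179, 177, 177, 178, 175, 175, 179]
212 [180, 180, 180, 179, 179, 177, 178, 178, 178, 178, 161, 132, 97, 62, 54, 55, 55, 57, 58, 58, 59, 56, 59, 58, 57, 60, 97, 158, 182, 180, 178, 177, 177, 178, 176, 177, 175, 173, 175, 177]
216 [118, 124, 133, 129, 120, 117, 115, 116, 115, 118, 117, 118, 95, 60, 56, 56, 57, 58, 58, 58, 57, 58, 62, 58, 57, 77, 136, 163, 166, 173, 180, 181, 181, 180, 177, 178, 178, 180, 180, 180]
219 [118, 115, 112, 115, 116, 118, 120, 118, 118, 118, 118, 118, 95, 62, 58, 58, 58, 58, 60, 58, 60, 60, 60, 58, 64, 109, 150, 163, 164, 166, 172, 179, 180, 181, 180, 182, 181, 181, 180, 178]
208 [117, 146, 168, 176, 178, 176, 176, 177, 179, 178, 177, 177, 147, 78, 54, 58, 54, 55, 56, 57, 56, 59, 57, 55, 57, 58, 79, 149, 177, 176, 178, 179, 180, 178, 177, 177, 177, 175, 175, 178]
212 [180, 180, 180, 180, 178, 177, 177, 179, 180, 176, 162, 131, 98, 65, 55, 56, 58, 58, 58, 57, 60, 58, 59, 59, 59, 59, 99, 157, 180, 179, 178, 176, 178, 177, 177, 177, 176, 174, 174, 176]
216 [178, 177, 161, 132, 118, 119, 116, 115, 116, 116, 119, 118, 96, 59, 58, 58, 56, 59, 57, 57, 59, 59, 60, 60, 56, 76, 136, 163, 166, 174, 179, 180, 180, 180, 177, 177, 179, 179, 180, 178]
219 [116, 115, 115, 116, 117, 119, 120, 119, 119, 117, 119, 118, 97, 62, 59, 57, 57, 58, 58, 58, 60, 58, 59, 60, 61, 110, 151, 164, 164, 166, 172, 179, 180, 180, 181, 181, 180, 181, 179, 178]
[ 0.5107 -0.1127  0.1607]
8.8 0.0 7.1 0.000 -0.070 0.000
17.1 0.1 14.8 0.001 -0.140 0.000
26.7 0.2 25.2 0.001 -0.227 0.000
35.4 0.2 36.4 0.001 -0.314 0.000
43.0 0.3 48.4 0.002 -0.401 0.001
49.6 0.3 60.9 0.002 -0.489 0.001
56.0 0.4 76.7 0.003 -0.593 0.001
```

```bash
python3 -m crank '8.8 0 7.1 0 -.07 0 0;17.1 .1 14.8 .001 -.14 0 0;26.7 .2 25.2 .001 -.227 0 0;35.4 .2 36.4 .001 -.314 0 0;43 .3 48.4 .002 -.401 .001 0;43 .3 48.4 .002 -.401 .001 0;43 .3 48.4 .002 -.401 .001 0'  60; python3 - <<'E'
from h import *
p,r=cur();M=r.as_matrix();tau=np.degrees(np.arctan2(*M[[1,2],2]*[1,-1]));print(p,tau)
psi=-.0925
piv=np.array([.511,-.110,0])+.02*u_(psi)
a=tau+45.31; print(a); t=arc(p,r,piv,psi,[6,12,18,24,30,36]); rows(p,r,t)
E
```

```text
time: 12.0
eef_pos: [0.5165, -0.0475, 0.1565]
tool_rot: [-2.103, -1.929, -0.408]
ft_force: [0.4, -0.3, -5.4]
gripper_width: 0.0395
gripper_force: 61.8
[ 0.5165 -0.0475  0.1565] 21.931777513121077
67.24177751312108
13.0 0.1 11.0 0.001 -0.105 0.000
24.7 0.2 23.2 0.001 -0.209 0.001
35.1 0.3 36.7 0.002 -0.314 0.001
44.0 0.4 51.1 0.002 -0.419 0.001
51.4 0.5 66.4 0.003 -0.524 0.001
57.1 0.5 82.4 0.003 -0.628 0.002
```

```bash
python3 -m crank '-.6 0 1.4 0 0 0 0;12.4 .1 12.4 .001 -.105 0 0;24.1 .2 24.6 .001 -.209 .001 0;34.5 .3 38.1 .002 -.314 .001 0;34.5 .3 38.1 .002 -.314 .001 0;34.5 .3 38.1 .002 -.314 .001 0'; python3 - <<'E'
from h import *
p,r=cur();M=r.as_matrix();tau=np.degrees(np.arctan2(*M[[1,2],2]*[1,-1]));print(p,tau)
psi=-.0925
piv=np.array([.511,-.110,0])+.02*u_(psi)
a=tau+45.31; print(a); t=arc(p,r,piv,psi,[6,12,18,24,30,36,a]); rows(p,r,t)
E
```

```text
time: 12.6
eef_pos: [0.5223, -0.0009, 0.1346]
tool_rot: [-2.28, -2.088, -0.081]
ft_force: [-0.3, 14.8, 21.5]
gripper_width: 0.0394
gripper_force: 64.2
[ 0.5223 -0.0009  0.1346] 4.087991474698327
49.39799147469833
12.8 0.1 11.1 0.000 -0.105 0.000
24.4 0.1 23.4 0.001 -0.209 0.000
34.7 0.2 36.9 0.001 -0.314 0.000
43.5 0.3 51.3 0.002 -0.419 0.001
50.7 0.3 66.6 0.002 -0.524 0.001
56.3 0.4 82.6 0.003 -0.628 0.001
62.5 0.4 119.8 0.004 -0.862 0.001
```

```bash
python3 - <<'E'
from h import *
p,r=cur();tau=4.09
psi=-.0925
piv=np.array([.511,-.106,0])+.02*u_(psi)
t=arc(p,r,piv,psi,[6,12,18,24,30,36,42,49.4]); rows(p,r,[(a+[0,0,.0025],b) for a,b in t])
E
```

```text
13.1 0.1 8.1 0.000 -0.105 0.000
24.8 0.1 20.1 0.001 -0.209 0.000
35.1 0.2 33.2 0.001 -0.314 0.000
44.1 0.3 47.3 0.002 -0.419 0.001
51.5 0.3 62.2 0.002 -0.524 0.001
57.4 0.4 77.9 0.003 -0.628 0.001
61.5 0.4 94.0 0.003 -0.733 0.001
64.3 0.4 114.4 0.004 -0.862 0.001
```

```bash
python3 -m crank '0 0 -2.5 0 0 0 0;13.1 .1 8.1 0 -.105 0 0;24.8 .1 20.1 .001 -.209 0 0;35.1 .2 33.2 .001 -.314 0 0;35.1 .2 33.2 .001 -.314 0 0;35.1 .2 33.2 .001 -.314 0 0'; python3 - <<'E'
from h import *
p,r=cur();M=r.as_matrix();tau=np.degrees(np.arctan2(*M[[1,2],2]*[1,-1]));print(p,tau)
psi=-.0925
piv=np.array([.511,-.106,0])+.02*u_(psi)
a=tau+45.31; print(a); t=arc(p,r,piv,psi,[5,10,15,20,25,a-2.5,a]); rows(p,r,t)
E
```

```text
time: 13.2
eef_pos: [0.5241, 0.0352, 0.1026]
tool_rot: [2.189, 2.006, -0.274]
ft_force: [-0.1, 1.6, -3.3]
gripper_width: 0.0395
gripper_force: 62.9
[0.5241 0.0352 0.1026] -13.849221134196664
31.460778865803338
10.9 0.1 8.6 0.001 -0.087 0.000
21.0 0.2 18.2 0.001 -0.175 0.001
30.2 0.3 28.6 0.002 -0.262 0.001
38.4 0.4 39.8 0.002 -0.349 0.002
45.7 0.5 51.6 0.003 -0.436 0.002
50.7 0.6 61.4 0.003 -0.505 0.002
53.5 0.6 67.8 0.003 -0.549 0.003
```

```bash
python3 -m crank '10.9 .1 8.6 .001 -.087 0 0;21 .2 18.2 .001 -.175 .001 0;30.2 .3 28.6 .002 -.262 .001 0;38.4 .4 39.8 .002 -.349 .002 0;42 .4 45.7 .002 -.392 .002 0;45.7 .5 51.6 .003 -.436 .002 0;45.7 .5 51.6 .003 -.436 .002 0;45.7 .5 51.6 .003 -.436 .002 0'; python3 - <<'E'
from h import *
p,r=cur();M=r.as_matrix();tau=np.degrees(np.arctan2(*M[[1,2],2]*[1,-1]));print(p,tau)
psi=-.0925
piv=np.array([.511,-.106,0])+.02*u_(psi)
a=tau+45.31; print(a); t=arc(p,r,piv,psi,[a-4,a-2,a]); rows(p,r,t); print(t[-1][0])
E
```

```text
time: 14.0
eef_pos: [0.5274, 0.066, 0.042]
tool_rot: [1.925, 1.757, -0.686]
ft_force: [-0.6, 0.5, -5.7]
gripper_width: 0.0397
gripper_force: 62.6
[0.5274 0.066  0.042 ] -38.715778497764944
6.594221502235058
5.7 0.0 4.3 0.000 -0.045 0.000
10.0 0.1 7.8 0.000 -0.080 0.000
14.2 0.1 11.5 0.000 -0.115 0.001
[0.5277 0.0698 0.0242]
```

```bash
python3 -m crank '5.7 0 4.3 0 -.045 0 0;8 0 6 0 -.063 0 0;10 .1 7.8 0 -.08 0 0;12 .1 9.6 0 -.098 0 0;12 .1 9.6 0 -.098 0 0';python3 -m crank '1.1 0 .9 0 -.009 0 0;2.2 0 1.9 0 -.017 0 0;2.2 0 1.9 0 -.017 0 0'
```

```text
time: 14.5
eef_pos: [0.5276, 0.0704, 0.0267]
tool_rot: [1.855, 1.697, -0.767]
ft_force: [0.3, 0.3, -6.8]
gripper_width: 0.0393
gripper_force: 62.6
time: 14.8
eef_pos: [0.5277, 0.0707, 0.0239]
tool_rot: [1.843, 1.686, -0.78]
ft_force: [0.1, 0.8, -6.6]
gripper_width: 0.0394
gripper_force: 62.6
```

```bash
python3 -m crank '.7 0 .7 0 0 0 0;1.1 0 1.1 0 0 0 0;1.1 0 1.1 0 0 0 0';python3 - <<'E'
from h import *
o=bot.observe();p,r=cur();M=r.as_matrix();print(p,o["ft_force"],o["ft_torque"],np.degrees(np.arctan2(*M[[1,2],2]*[1,-1])))
im=bot.capture("scene"); cv2.imwrite("pics/s7.png",im[:,:,::-1])
E
```

```text
time: 15.1
eef_pos: [0.5278, 0.0706, 0.0227]
tool_rot: [1.843, 1.686, -0.78]
ft_force: [0.0, 0.9, -4.4]
gripper_width: 0.0396
gripper_force: 62.9
[0.5278 0.0706 0.0227] [ 0.01    0.9393 -4.4445] [ 1.0326 -0.0907 -0.0158] -45.45687643944934
```

```bash
python3 -m crank '.7 0 .7 0 0 0 0;1.1 0 1.1 0 0 0 0;1.1 0 1.1 0 0 0 0';python3 -m crank '.7 0 .7 0 0 0 0;.7 0 .7 0 0 0 0'
```

```text
time: 15.45
eef_pos: [0.5278, 0.0705, 0.0222]
tool_rot: [1.842, 1.685, -0.78]
ft_force: [-2.2, 5.6, 12.4]
gripper_width: 0.0394
gripper_force: 72.3
time: 15.65
eef_pos: [0.5278, 0.0705, 0.022]
tool_rot: [1.842, 1.684, -0.781]
ft_force: [-4.0, 8.8, 24.3]
gripper_width: 0.0393
gripper_force: 79.2
```

```bash
python3 -m crank '-1.8 0 -1.8 0 0 0 0;-1.8 0 -1.8 0 0 0 42;-1.8 0 -1.8 0 0 0 50;-1.8 0 -1.8 0 0 0 100;-1.8 0 -1.8 0 0 0 100;-1.8 0 -1.8 0 0 0 100'; python3 -m crank '0 0 -40 0 0 0 100;0 0 -80 0 0 0 100;0 0 -110 0 0 0 100;0 0 -110 0 0 0 100'; python3 - <<'E'
from h import *
im=bot.capture("scene"); cv2.imwrite("pics/s8.png",im[:,:,::-1])
im=bot.capture("top"); cv2.imwrite("pics/t8.png",im[:,:,::-1])
g=cv2.imread("pics/s8.png")
e=proj("scene",[[.507,-.098,.041],[.524,.082,.041],[.564,.078,0],[.547,-.102,0]]);print(e)
s=g.max(2).astype(int);m=((s<85)&(s-g.min(2)<28)).astype(np.uint8)
m[:, :270]=0;m[:,370:]=0;m[:185]=0;m[:,:][260:]=0
n,l,st,ce=cv2.connectedComponentsWithStats(m);print([(x.tolist(),c.round(1).tolist()) for x,c in zip(st[1:],ce[1:]) if x[4]>50])
E
```

```text
time: 16.25
eef_pos: [0.5277, 0.0705, 0.0226]
tool_rot: [1.843, 1.686, -0.78]
ft_force: [0.1, 0.7, 0.3]
gripper_width: 0.0832
gripper_force: 0.0
time: 16.65
eef_pos: [0.5368, 0.1516, 0.1019]
tool_rot: [1.843, 1.687, -0.772]
ft_force: [0.6, -0.1, -0.4]
gripper_width: 0.0855
gripper_force: 0.0
[[293.5851 207.3086]
 [354.0424 215.3698]
 [351.0473 233.9213]
 [291.2281 225.7444]]
[([297, 206, 64, 36, 1100], [328.7, 218.4])]
```

```bash
cat >> h.py <<'E'
def edge(g,n,a,b,z):  # a->b world xy; strongest grey step; returns position along (m)
    N=81; P=np.linspace(a,b,N); P=np.c_[P,np.full(N,z)]
    uv=proj(n,P).astype(np.float32); v=cv2.remap(g,uv[:,0][None],uv[:,1][None],1)[0].astype(float)
    d=abs(np.diff(cv2.GaussianBlur(v[None],(7,1),0)[0])); i=int(np.argmax(d)); s=slice(max(i-4,0),i+5)
    return (d[s]*(np.arange(N-1)[s]+.5)).sum()/d[s].sum()/(N-1)*np.linalg.norm(np.subtract(b,a))
def measure(g,n,mid,psi,zb=0.0,it=3):
    g=g[:,:,2]; mid=np.array(mid[:2],float)
    for _ in range(it):
        u=u_(psi)[:2]; v=np.array([u[1],-u[0]]); ss=np.linspace(-.06,.06,9); w=.015
        A=np.array([edge(g,n,mid+s*u-(.02+w)*v,mid+s*u-(.02-w)*v,zb+.04)-w for s in ss])
        ok=abs(A-np.median(A))<.003; f=np.polyfit(ss[ok],A[ok],1)
        tt=(-.012,-.006,0,.006)
        E1=np.median([edge(g,n,mid+t*v+(.09-w)*u,mid+t*v+(.09+w)*u,zb+.04)-w for t in tt])
        E0=[edge(g,n,mid+t*v-(.09+w)*u,mid+t*v-(.09-w)*u,zb+z)-w for t in (0,.008) for z in (0,)]
        mid=mid+f[1]*v+E1*u; psi=psi-f[0]
    return mid,psi,np.std(A[ok]),"E0",E0
E
python3 - <<'E'
from h import *
g=cv2.imread("pics/s8.png"); g0=cv2.imread("pics/scene0.png")
print("bar0",measure(g0,"scene",[.579,-.208],.0325,.001))
print("twin0",measure(g0,"scene",[.6655,.199],-.0925,.001))
print("twin",measure(g,"scene",[.6655,.199],-.0925,.001))
print("bar",measure(g,"scene",[.522,.006],-.0925,0))
E
```

```text
bar0 (array([ 0.5789, -0.2058]), np.float64(0.028503857918536084), np.float64(0.000761501073348445), 'E0', [np.float64(-0.013072707286432162), np.float64(-0.012563190184049082)])
twin0 (array([0.6689, 0.2015]), np.float64(-0.09766790718555078), np.float64(0.0008356619876823074), 'E0', [np.float64(-0.01140043738489871), np.float64(-0.010663306451612902)])
twin (array([0.6689, 0.2013]), np.float64(-0.09615726835205879), np.float64(0.0007457247789440863), 'E0', [np.float64(0.0013395344074276332), np.float64(0.0011663181818181816)])
bar (array([0.5242, 0.0023]), np.float64(-0.08845807660278422), np.float64(0.0009588558004053106), 'E0', [np.float64(0.00017337786259541757), np.float64(-0.011430794360385145)])
```

```bash
python3 - <<'E'
from h import *
p,r=cur();psi=-.088
mid=np.array([.523,.0023,0]);T=tool(psi,np.pi/4);zt=T.as_matrix()[:,2];G=mid-.07*u_(psi)+[0,0,.027]
W1=np.array([.527,.06,.2]);print(p,G)
rows(p,r,[(W1,tool(psi,-.35)),(G-.156*zt+[0,0,.03],T),(G-.106*zt,T),(G-.006*zt,T)])
E
```

```text
[0.5353 0.1489 0.0995] [ 0.5168 -0.0674  0.027 ]
-134.2 -0.7 -6.6 -0.006 0.445 0.000
-277.6 1.2 186.4 -0.006 1.581 -0.003
-206.1 1.4 206.9 -0.006 1.581 -0.003
-106.1 1.6 205.9 -0.006 1.581 -0.003
```

```bash
python3 -m crank '-134 -.7 -7 -.006 .445 0 100;-134 -.7 -7 -.006 .445 0 100;-134 -.7 -7 -.006 .445 0 100;-200 0 60 -.006 .9 -.001 100;-240 .6 120 -.006 1.2 -.002 100;-277 1.2 186 -.006 1.581 -.003 100;-277 1.2 186 -.006 1.581 -.003 100;-277 1.2 186 -.006 1.581 -.003 100'; python3 - <<'E'
from h import *
p,r=cur();psi=-.088
mid=np.array([.523,.0023,0]);T=tool(psi,np.pi/4);zt=T.as_matrix()[:,2];G=mid-.07*u_(psi)+[0,0,.027]
print(p,G);rows(p,r,[(G-.106*zt,T),(G-.006*zt,T)])
E
```

```text
time: 17.55
eef_pos: [0.5099, -0.1264, 0.1745]
tool_rot: [-2.19, -2.004, -0.221]
ft_force: [0.4, 0.7, -1.2]
gripper_width: 0.0853
gripper_force: 0.0
[ 0.5099 -0.1264  0.1745] [ 0.5168 -0.0674  0.027 ]
-31.1 3.3 67.3 -0.020 0.565 -0.009
22.5 4.9 151.8 -0.020 0.565 -0.009
```

```bash
python3 -m crank '-31 3.3 67 -.02 .565 -.009 100;-31 3.3 67 -.02 .565 -.009 100;-31 3.3 67 -.02 .565 -.009 100;-31 3.3 67 -.02 .565 -.009 100;-31 3.3 67 -.02 .565 -.009 100;-31 3.3 67 -.02 .565 -.009 100'; python3 - <<'E'
from h import *
p,r=cur();psi=-.088
mid=np.array([.523,.0023,0]);T=tool(psi,np.pi/4);zt=T.as_matrix()[:,2];G=mid-.07*u_(psi)+[0,0,.027]
print(p,G);rows(p,r,[(G-.106*zt,T),(G-.006*zt,T)])
E
```

```text
time: 18.15
eef_pos: [0.5104, -0.1409, 0.1019]
tool_rot: [-1.852, -1.693, -0.756]
ft_force: [0.6, 1.5, -0.4]
gripper_width: 0.0853
gripper_force: 0.0
[ 0.5104 -0.1409  0.1019] [ 0.5168 -0.0674  0.027 ]
-0.8 -0.1 -0.9 -0.002 0.007 -0.003
-0.2 0.2 99.1 -0.002 0.007 -0.003
```

```bash
python3 -m crank '0 0 50 0 0 0 100;0 0 85 0 0 0 100;0 0 99 0 0 0 100;0 0 99 0 0 0 100;0 0 99 0 0 0 50;0 0 99 0 0 0 45' 40;python3 -m crank '0 0 0 0 0 0 0;0 0 0 0 0 0 0;0 0 0 0 0 0 0;0 0 0 0 0 0 0' 60
python3 - <<'E'
from h import *
g=bot.capture("scene")[:,:,::-1].copy()
m=measure(g,"scene",[.5242,.0023],-.0885,0); print(m)
p,r=cur();M=r.as_matrix();print(p,"tau",np.degrees(np.arctan2(*M[[1,2],2]*[1,-1])),np.arctan2(M[1,1],M[0,1]))
psi=-.088; piv=np.array([.523,.0023,0])+.09*u_(psi); print(piv)
rows(p,r,arc(p,r,piv,psi,[2,5,10,15,20,25]))
E
```

```text
time: 18.75
eef_pos: [0.518, -0.0723, 0.0337]
tool_rot: [-1.85, -1.697, -0.761]
ft_force: [-0.1, -0.5, 0.2]
gripper_width: 0.0588
gripper_force: 0.0
time: 19.15
eef_pos: [0.5175, -0.0721, 0.0335]
tool_rot: [-1.849, -1.696, -0.761]
ft_force: [-3.1, -5.6, 11.2]
gripper_width: 0.0393
gripper_force: 60.0
(array([0.5266, 0.0023]), np.float64(-0.0620084487590417), np.float64(0.0008245475777020124), 'E0', [np.float64(0.014098458904109594), np.float64(0.008812500000000004)])
[ 0.5175 -0.0721  0.0335] tau 44.6044987312613 -0.0868698353286218
[0.5309 0.092  0.    ]
4.9 0.0 -3.2 0.000 -0.035 0.000
12.5 0.0 -7.6 0.000 -0.087 0.000
25.7 0.0 -14.1 0.000 -0.175 0.000
39.3 0.0 -19.4 0.000 -0.262 0.000
53.4 0.0 -23.5 0.000 -0.349 0.000
67.7 0.1 -26.4 0.000 -0.436 0.000
```

```bash
python3 -m crank '4.9 0 -3.2 0 -.035 0 0;12.5 0 -7.6 0 -.087 0 0;25.7 0 -14.1 0 -.175 0 0;39.3 0 -19.4 0 -.262 0 0;53.4 0 -23.5 0 -.349 0 0;67.7 0 -26.4 0 -.436 0 0;67.7 0 -26.4 0 -.436 0 0;67.7 0 -26.4 0 -.436 0 0'
python3 - <<'E'
from h import *
p,r=cur();M=r.as_matrix();tau=np.degrees(np.arctan2(*M[[1,2],2]*[1,-1]));phi=44.6-tau;print(p,tau,phi,"D",(p[2]-.0335*np.cos(np.radians(phi)))/np.sin(np.radians(phi)))
psi=-.088; piv=np.array([.523,.0023,0])+.09*u_(psi)
rows(p,r,arc(p,r,piv,psi,[6,12,18,24,30]))
E
```

```text
time: 20.0
eef_pos: [0.52, -0.0414, 0.0994]
tool_rot: [-2.125, -1.952, -0.371]
ft_force: [0.2, 1.3, -4.3]
gripper_width: 0.0393
gripper_force: 61.3
[ 0.52   -0.0414  0.0994] 19.72728798338736 24.872712016612642 D 0.16418289140118997
15.0 0.0 -8.9 0.000 -0.105 0.000
30.9 0.1 -16.1 0.001 -0.209 0.000
47.4 0.1 -21.7 0.001 -0.314 0.000
64.5 0.2 -25.5 0.001 -0.419 0.000
81.8 0.2 -27.5 0.002 -0.524 0.000
```

```bash
python3 -m crank '15 0 -8.5 0 -.105 0 0;30.6 .1 -15.2 .001 -.209 0 0;47.1 .1 -20.8 .001 -.314 0 0;64.2 .2 -24.6 .001 -.419 0 0;64.2 .2 -24.6 .001 -.419 0 0;64.2 .2 -24.6 .001 -.419 0 0'
python3 - <<'E'
from h import *
p,r=cur();M=r.as_matrix();tau=np.degrees(np.arctan2(*M[[1,2],2]*[1,-1]));phi=44.6-tau;print(p,tau,phi,"D",(p[2]-.0335*np.cos(np.radians(phi)))/np.sin(np.radians(phi)))
psi=-.088; piv=np.array([.523,.0023,0])+.09*u_(psi)
rows(p,r,arc(p,r,piv,psi,[6,12,18,24,30,36,90-phi]))
E
```

```text
time: 20.6
eef_pos: [0.5262, 0.0095, 0.1443]
tool_rot: [2.276, 2.09, -0.084]
ft_force: [2.4, -7.1, 9.6]
gripper_width: 0.0392
gripper_force: 64.2
[0.5262 0.0095 0.1443] -4.250091927755768 48.85009192775577 D 0.1623719150359798
14.9 0.0 -9.0 0.000 -0.105 -0.000
30.7 0.1 -16.3 0.001 -0.209 -0.000
47.1 0.1 -22.0 0.001 -0.314 -0.000
64.1 0.2 -25.9 0.001 -0.419 -0.000
81.4 0.2 -28.1 0.001 -0.524 -0.000
98.7 0.3 -28.4 0.002 -0.628 -0.000
113.6 0.3 -27.2 0.002 -0.718 -0.000
```

```bash
python3 -m crank '14.9 0 -10 0 -.105 0 0;30.7 .1 -17.3 .001 -.209 0 0;47.1 .1 -23 .001 -.314 0 0;64.1 .2 -26.9 .001 -.419 0 0;64.1 .2 -26.9 .001 -.419 0 0;64.1 .2 -26.9 .001 -.419 0 0'
python3 - <<'E'
from h import *
p,r=cur();M=r.as_matrix();tau=np.degrees(np.arctan2(*M[[1,2],2]*[1,-1]));phi=44.6-tau;print(p,tau,phi,"D",(p[2]-.0335*np.cos(np.radians(phi)))/np.sin(np.radians(phi)))
psi=-.088; piv=np.array([.523,.0023,0])+.09*u_(psi)
a=90-phi;rows(p,r,arc(p,r,piv,psi,[a/3,2*a/3,a]))
E
```

```text
time: 21.2
eef_pos: [0.5317, 0.0753, 0.1664]
tool_rot: [2.035, 1.869, -0.517]
ft_force: [2.1, -3.0, 20.9]
gripper_width: 0.0394
gripper_force: 65.8
[0.5317 0.0753 0.1664] -28.245843315292483 72.84584331529248 D 0.16376064025208928
14.3 0.0 -8.6 0.000 -0.100 0.000
29.3 0.1 -15.8 0.001 -0.200 0.000
45.0 0.1 -21.4 0.001 -0.299 0.001
```

```bash
python3 -m crank '13.1 0 -10.8 0 -.1 0 0;28.1 .1 -18 .001 -.2 0 0;36 .1 -21 .001 -.25 0 0;43.8 .1 -23.6 .001 -.299 .001 0;43.8 .1 -23.6 .001 -.299 .001 0;43.8 .1 -23.6 .001 -.299 .001 0'
python3 - <<'E'
from h import *
o=bot.observe();p,r=cur();M=r.as_matrix();tau=np.degrees(np.arctan2(*M[[1,2],2]*[1,-1]));print(p,tau,44.6-tau,np.arctan2(M[1,1],M[0,1]),M[2,1],o["ft_force"],o["joint_pos"])
g=bot.capture("scene"); cv2.imwrite("pics/s9.png",g[:,:,::-1])
g=g[:,:,0]; c=np.array([.534,.112])
for z in (.02,.06,.10):
  P=proj("scene",[[.552,.09,z],[.552,.13,z]]); row=int(P[:,1].mean()); v=g[row].astype(int); print(z,row,P[:,0],[int(x) for x in v[330:375]])
E
```

```text
time: 21.8
eef_pos: [0.5348, 0.1246, 0.1647]
tool_rot: [1.844, 1.69, -0.779]
ft_force: [-1.0, 1.2, 0.9]
gripper_width: 0.0391
gripper_force: 64.0
[0.5348 0.1246 0.1647] -45.29239212614669 89.89239212614669 -0.08966498935604755 -0.007094682606547775 [-1.0337  1.2061  0.9369] [ 0.4635  0.739   1.4355 -0.6507  1.4839  0.7853]
0.02 227 [355.9968 369.4874] [117, 118, 119, 119, 117, 117, 115, 115, 116, 115, 116, 116, 115, 115, 114, 117, 116, 115, 115, 115, 115, 114, 114, 115, 115, 102, 70, 45, 43, 44, 46, 44, 45, 44, 42, 42, 41, 43, 42, 42, 46, 67, 81, 90, 92]
0.06 220 [358.3303 372.2164] [114, 114, 114, 113, 114, 113, 115, 114, 114, 112, 111, 112, 114, 114, 115, 113, 115, 117, 116, 115, 113, 114, 113, 113, 114, 100, 76, 51, 45, 46, 45, 44, 46, 45, 44, 46, 44, 43, 44, 44, 44, 39, 44, 53, 90]
0.1 212 [360.8026 375.1076] [113, 114, 113, 113, 113, 114, 115, 115, 114, 113, 112, 113, 114, 114, 114, 114, 115, 112, 110, 108, 109, 109, 113, 112, 113, 112, 114, 115, 105, 75, 47, 43, 45, 45, 44, 47, 44, 45, 42, 44, 43, 45, 45, 41, 44]
```

```bash
python3 - <<'E'
from h import *
p,r=cur(); c=np.array([.5336,.1115,0]); d=np.array([-.005,-.008,-.0005]); out=[]
for f in (.5,1):
    q=Ro.from_euler('z',-.008*f); out.append((c+d*f+q.apply(p-c),q*r))
rows(p,r,out)
E
```

```text
-2.8 -2.1 3.2 0.003 0.000 0.003
-5.5 -4.2 6.4 0.006 0.000 0.006
```

Slide, release once unloaded, and retreat.

```bash
python3 -m crank '-2.8 -2.1 3.2 .003 0 .003 0;-5.5 -4.2 6.4 .006 0 .006 0;-5.5 -4.2 6.4 .006 0 .006 0;-5.5 -4.2 6.4 .006 0 .006 0'; python3 -m crank '0 0 0 0 0 0 42;0 0 0 0 0 0 60;0 0 0 0 0 0 100;0 0 0 0 0 0 100;0 0 0 0 0 0 100';python3 -m crank '0 0 -40 0 0 0 100;0 0 -80 0 0 0 100;0 0 -90 0 0 0 100;-35 0 -125 0 0 0 100;-35 0 -125 0 0 0 100'; python3 - <<'E'
from h import *
g=bot.capture("scene"); cv2.imwrite("pics/s10.png",g[:,:,::-1]); g=g[:,:,0]
psi=-.096;u=u_(psi)[:2];v=np.array([u[1],-u[0]])
c=np.array([.529,.105])
# front face (x+): vertical edges at several heights on plane of face line
for z in (.02,.06,.1,.14):
    f=c+.02*v; w=.012
    print(z,[round(float(edge(g,"scene",f+s*(.02-w)*u,f+s*(.02+w)*u,z)-w)*1e3,1) for s in(-1,1)], "top" if z>.1 else "")
print("front base",[round(float(edge(g,"scene",c+s*u+.008*v,c+s*u+.035*v,0.001)+.008)*1e3,1) for s in(-.01,0,.01)])
print("back top",[round(float(edge(g,"scene",c+s*u-.035*v,c+s*u-.008*v,0.181)-.035)*1e3,1) for s in(-.01,0,.01)])
p,r=cur();print(p)
T=tool(psi,np.pi/4);zt=T.as_matrix()[:,2];C=np.r_[c,0.]
G=np.array([*C[:2],.156]); 
rows(p,r,[(np.array([.53,.104,.31]),tool(psi,0)),(G-.106*zt,T),(G-.006*zt,T)])
E
```

```text
time: 22.25
eef_pos: [0.5311, 0.1167, 0.1657]
tool_rot: [1.853, 1.682, -0.775]
ft_force: [4.2, 3.9, 7.5]
gripper_width: 0.0394
gripper_force: 64.6
time: 22.75
eef_pos: [0.5298, 0.117, 0.1652]
tool_rot: [1.851, 1.682, -0.778]
ft_force: [0.2, -0.6, 1.0]
gripper_width: 0.0853
gripper_force: 0.0
time: 23.25
eef_pos: [0.5378, 0.182, 0.2826]
tool_rot: [1.853, 1.68, -0.768]
ft_force: [1.1, -0.1, -0.6]
gripper_width: 0.0854
gripper_force: 0.0
0.02 [-6.1, 7.3] 
0.06 [1.3, 7.1] 
0.1 [-1.6, 5.5] 
0.14 [0.2, 5.0] top
front base [24.5, 21.8, 23.4]
back top [-21.2, -15.7, -14.5]
[0.5372 0.1816 0.2802]
-76.1 0.3 34.4 0.001 0.790 -0.001
-72.1 -0.8 142.6 0.001 1.575 -0.000
27.9 -0.9 142.2 0.001 1.575 -0.000
```

```bash
python3 -m crank '-76 0 34 .001 .79 -.001 100;-76 0 34 .001 .79 -.001 100;-76 0 34 .001 .79 -.001 100;-76 0 34 .001 .79 -.001 100;-76 0 34 .001 .79 -.001 100;-76 0 34 .001 .79 -.001 100;-76 0 34 .001 .79 -.001 100'; python3 - <<'E'
from h import *
p,r=cur();psi=-.096
T=tool(psi,np.pi/4);zt=T.as_matrix()[:,2]
G=np.array([.531,.108,.156])-.006*u_(psi); print(p)
rows(p,r,[(G-.106*zt,T),(G-.006*zt,T)])
E
```

```text
time: 24.0
eef_pos: [0.5287, 0.1025, 0.3077]
tool_rot: [-2.327, -2.107, 0.007]
ft_force: [-0.2, 0.4, -0.7]
gripper_width: 0.0855
gripper_force: 0.0
[0.5287 0.1025 0.3077]
-75.1 2.5 76.9 -0.004 0.787 -0.005
-4.3 2.6 147.5 -0.004 0.787 -0.005
```

```bash
python3 -m crank '-45 1.5 20 0 .2 -.002 100;-75 2.5 55 -.002 .5 -.004 100;-75 2.5 77 -.004 .787 -.005 100;-75 2.5 77 -.004 .787 -.005 100;-75 2.5 77 -.004 .787 -.005 100;-75 2.5 77 -.004 .787 -.005 100;-75 2.5 77 -.004 .787 -.005 100'; python3 -m crank '0 0 40 0 0 0 100;0 0 80 0 0 0 100;0 0 100 0 0 0 100;0 0 100 0 0 0 100;0 0 100 0 0 0 50;0 0 100 0 0 0 45' 40;  python3 -m crank '0 0 0 0 0 0 0;0 0 0 0 0 0 0;0 0 0 0 0 0 0;0 0 0 0 0 0 0' 60; python3 - <<'E'
from h import *
p,r=cur();M=r.as_matrix();print(p,np.degrees(np.arctan2(*M[[1,2],2]*[1,-1])),np.arctan2(M[1,1],M[0,1]),M[2,1])
g=bot.capture("scene"); cv2.imwrite("pics/s11.png",g[:,:,::-1]); g=g[:,:,0]
psi=-.096;u=u_(psi)[:2];v=np.array([u[1],-u[0]])
c=np.array([.532,.108])
for z in (.02,.06,.1):
    f=c+.02*v; w=.012
    print(z,[round(float(edge(g,"scene",f+s*(.02-w)*u,f+s*(.02+w)*u,z)-w)*1e3,1) for s in(-1,1)])
print("front base",[round(float(edge(g,"scene",c+s*u+.008*v,c+s*u+.035*v,0.001)+.008)*1e3,1) for s in(-.01,0,.01)])
d=np.array([-.0035,-.0045,-.0005]);print(r.inv().apply(d)*1e3)
E
```

```text
time: 24.7
eef_pos: [0.5233, 0.0284, 0.2292]
tool_rot: [-1.853, -1.682, -0.765]
ft_force: [0.5, -0.1, 0.2]
gripper_width: 0.0854
gripper_force: 0.0
time: 25.3
eef_pos: [0.5311, 0.0992, 0.1615]
tool_rot: [-1.853, -1.691, -0.768]
ft_force: [0.4, 0.0, 0.5]
gripper_width: 0.0592
gripper_force: 0.0
time: 25.7
eef_pos: [0.531, 0.0989, 0.1615]
tool_rot: [-1.853, -1.689, -0.769]
ft_force: [-2.2, -1.9, 7.3]
gripper_width: 0.0394
gripper_force: 59.6
[0.531  0.0989 0.1615] 44.82407909972847 -0.0936630538093504 0.0023060489678955465
0.02 [-2.3, 3.6]
0.06 [1.1, 4.9]
0.1 [0.1, 4.5]
front base [19.8, 18.5, 30.9]
[-3.7504 -3.0649 -3.0481]
```

```bash
python3 -m crank '-2.4 -1.8 -2 0 0 0 0;-4.8 -3.5 -4.1 0 0 0 0;-4.8 -3.5 -4.1 0 0 0 0'; python3 - <<'E'
from h import *
p,r=cur();M=r.as_matrix();print(p,np.degrees(np.arctan2(*M[[1,2],2]*[1,-1])),np.arctan2(M[1,1],M[0,1]),bot.observe()["ft_force"])
psi=-.096
piv=np.array([.528,p[1]+.011,0.001])+.02*u_(psi);print(piv)
rows(p,r,arc(p,r,piv,psi,[4,8,13,18,23,28]))
E
```

```text
time: 26.05
eef_pos: [0.5277, 0.0929, 0.1614]
tool_rot: [-1.853, -1.689, -0.772]
ft_force: [5.2, 3.9, 6.8]
gripper_width: 0.0392
gripper_force: 62.1
[0.5277 0.0929 0.1614] 44.87490334428032 -0.09460169280080108 [5.2007 3.9446 6.8208]
[0.5299 0.1238 0.001 ]
9.2 0.0 6.7 0.000 -0.070 -0.000
17.9 0.0 14.1 0.001 -0.140 -0.000
28.1 0.1 24.1 0.001 -0.227 -0.000
37.3 0.1 34.9 0.001 -0.314 -0.001
45.6 0.1 46.5 0.001 -0.401 -0.001
52.8 0.1 58.8 0.002 -0.489 -0.001
```

```bash
python3 -m crank '9.2 0 6.7 0 -.07 0 0;17.9 0 14.1 .001 -.14 0 0;28.1 .1 24.1 .001 -.227 0 0;37.3 .1 34.9 .001 -.314 -.001 0;45.6 .1 46.5 .001 -.401 -.001 0;45.6 .1 46.5 .001 -.401 -.001 0;45.6 .1 46.5 .001 -.401 -.001 0'; python3 - <<'E'
from h import *
p,r=cur();M=r.as_matrix();tau=np.degrees(np.arctan2(*M[[1,2],2]*[1,-1]));print(p,tau,"left",tau+45.13)
psi=-.096;piv=np.array([.5299,.1238,0.001])
rows(p,r,arc(p,r,piv,psi,[6,12,18,24]))
E
```

```text
time: 26.75
eef_pos: [0.5345, 0.1596, 0.1618]
tool_rot: [-2.109, -1.927, -0.417]
ft_force: [1.3, 7.7, 23.7]
gripper_width: 0.0397
gripper_force: 65.0
[0.5345 0.1596 0.1618] 21.961113690897 left 67.091113690897
13.6 0.1 10.6 0.001 -0.105 -0.000
26.1 0.1 22.5 0.001 -0.209 -0.001
37.3 0.1 35.6 0.002 -0.314 -0.001
47.0 0.1 49.9 0.003 -0.419 -0.002
```

```bash
python3 -m crank '1.1 0 -2.8 0 0 0 0;14.7 .1 7.8 .001 -.105 0 0;27.2 .1 19.7 .001 -.209 -.001 0;38.4 .1 32.8 .002 -.314 -.001 0;38.4 .1 32.8 .002 -.314 -.001 0;38.4 .1 32.8 .002 -.314 -.001 0'; python3 - <<'E'
from h import *
p,r=cur();M=r.as_matrix();tau=np.degrees(np.arctan2(*M[[1,2],2]*[1,-1]));print(p,tau,"left",tau+45.13)
psi=-.096;piv=np.array([.5299,.1238,0.001])
rows(p,r,arc(p,r,piv,psi,[6,12,18,24]))
E
```

```text
time: 27.35
eef_pos: [0.5391, 0.2074, 0.1448]
tool_rot: [-2.283, -2.09, -0.085]
ft_force: [3.9, 8.0, 14.3]
gripper_width: 0.0396
gripper_force: 64.5
[0.5391 0.2074 0.1448] 4.041104214002696 left 49.171104214002696
13.8 0.1 10.6 0.001 -0.105 -0.000
26.5 0.1 22.6 0.002 -0.209 -0.001
37.9 0.2 35.8 0.003 -0.314 -0.001
47.8 0.2 50.2 0.003 -0.419 -0.001
```

```bash
python3 -m crank '0 0 -2 0 0 0 0;13.8 .1 8.4 .001 -.105 0 0;26.5 .1 20.3 .002 -.209 -.001 0;37.9 .2 33.3 .003 -.314 -.001 0;37.9 .2 33.3 .003 -.314 -.001 0;37.9 .2 33.3 .003 -.314 -.001 0'; python3 - <<'E'
from h import *
p,r=cur();M=r.as_matrix();tau=np.degrees(np.arctan2(*M[[1,2],2]*[1,-1]));print(p,tau,"left",tau+45.13)
psi=-.096;piv=np.array([.5299,.1238,0.001])
t=arc(p,r,piv,psi,[5,10,15,20,25,tau+45.13]);rows(p,r,t);print(t[-1][0])
E
```

```text
time: 27.95
eef_pos: [0.5414, 0.2469, 0.1127]
tool_rot: [2.188, 2.004, -0.272]
ft_force: [0.8, 7.6, 2.8]
gripper_width: 0.0391
gripper_force: 63.5
[0.5414 0.2469 0.1127] -13.887808858370976 left 31.24219114162903
11.7 0.1 8.6 0.001 -0.087 0.000
22.6 0.2 18.3 0.001 -0.175 0.000
32.6 0.3 28.8 0.002 -0.262 0.000
41.7 0.4 40.2 0.003 -0.349 0.001
49.7 0.5 52.3 0.004 -0.436 0.001
58.2 0.6 68.3 0.005 -0.545 0.001
[0.5452 0.2867 0.0324]
```

```bash
python3 -m crank '11.7 .1 8.3 .001 -.087 0 0;22.6 .2 18 .001 -.175 0 0;32.6 .3 28.5 .002 -.262 0 0;41.7 .4 39.9 .003 -.349 .001 0;45.7 .4 45.9 .003 -.392 .001 0;49.7 .5 52 .004 -.436 .001 0;49.7 .5 52 .004 -.436 .001 0;49.7 .5 52 .004 -.436 .001 0'; python3 - <<'E'
from h import *
p,r=cur();M=r.as_matrix();tau=np.degrees(np.arctan2(*M[[1,2],2]*[1,-1]));print(p,tau,"left",tau+45.13,bot.observe()["ft_force"])
psi=-.096;piv=np.array([.5299,.1238,0.001])
a=tau+45.13;t=arc(p,r,piv,psi,[a/3,2*a/3,a]);rows(p,r,t);print(t[-1][0])
E
```

```text
time: 28.75
eef_pos: [0.5445, 0.281, 0.0503]
tool_rot: [1.923, 1.757, -0.688]
ft_force: [-1.3, 1.8, -0.1]
gripper_width: 0.0392
gripper_force: 63.0
[0.5445 0.281  0.0503] -38.81851144828962 left 6.311488551710383 [-1.3145  1.7612 -0.1385]
5.0 0.1 3.5 0.000 -0.037 0.000
9.8 0.1 7.1 0.001 -0.073 0.000
14.6 0.2 10.9 0.001 -0.110 0.000
[0.5449 0.2854 0.0327]
```

```bash
python3 -m crank '2.5 0 1.7 0 -.018 0 0;5 .1 3.5 0 -.037 0 0;9.8 .1 7.1 .001 -.073 0 0;12.2 .1 9 .001 -.092 0 0;14.6 .2 10.9 .001 -.11 0 0;14.6 .2 10.9 .001 -.11 0 0'; python3 -m crank '.7 0 .7 0 0 0 0;.7 0 .7 0 0 0 0'; python3 - <<'E'
from h import *
p,r=cur();M=r.as_matrix();tau=np.degrees(np.arctan2(*M[[1,2],2]*[1,-1]));print(p,tau,np.arctan2(M[1,1],M[0,1]))
g=bot.capture("scene")[:,:,::-1].copy(); cv2.imwrite("pics/s12.png",g)
print(measure(g,"scene",[.5395,.2139],-.097,.001)); print(measure(g,"scene",[.669,.2013],-.097,.001))
E
```

```text
time: 29.35
eef_pos: [0.545, 0.2856, 0.0332]
tool_rot: [1.845, 1.687, -0.781]
ft_force: [-2.2, -5.1, 8.4]
gripper_width: 0.0394
gripper_force: 63.4
time: 29.55
eef_pos: [0.545, 0.2856, 0.0332]
tool_rot: [1.847, 1.687, -0.78]
ft_force: [-4.4, -3.0, 16.5]
gripper_width: 0.0393
gripper_force: 63.9
[0.545  0.2856 0.0332] -45.30421021455096 -0.09306011099654822
(array([0.5425, 0.2175]), np.float64(-0.09091810245785874), np.float64(0.001043375704347463), 'E0', [np.float64(-0.0016657731376975172), np.float64(-0.0013434771658831415)])
(array([0.6696, 0.2129]), np.float64(-0.09115251041146828), np.float64(0.0010061543523762415), 'E0', [np.float64(-0.01046942808431494), np.float64(-0.009863739669421487)])
```

```bash
python3 -m crank '-.7 0 -.7 0 0 0 0;-1.4 0 -1.4 0 0 0 42;-1.4 0 -1.4 0 0 0 55;-1.4 0 -1.4 0 0 0 90;-1.4 0 -1.4 0 0 0 90;-1.4 0 -1.4 0 0 0 90'; python3 -m crank '0 0 -40 0 0 0 90;0 0 -80 0 0 0 90;0 0 -110 0 0 0 90;0 0 -110 0 0 0 90'; python3 - <<'E'
from h import *
p,r=cur();print(p)
g=bot.capture("scene")[:,:,::-1].copy(); cv2.imwrite("pics/s13.png",g)
for s in ([.5425,.2150],[.669,.2013]): print(measure(g,"scene",s,-.097,.001))
t=bot.capture("top")[:,:,::-1].copy(); cv2.imwrite("pics/t13.png",t)
E
```

```text
time: 30.2
eef_pos: [0.5452, 0.286, 0.0338]
tool_rot: [1.848, 1.69, -0.778]
ft_force: [0.3, 0.5, 0.3]
gripper_width: 0.0771
gripper_force: 0.0
time: 30.6
eef_pos: [0.5539, 0.367, 0.1141]
tool_rot: [1.85, 1.691, -0.77]
ft_force: [0.1, 0.2, -0.3]
gripper_width: 0.0771
gripper_force: 0.0
[0.5539 0.367  0.1141]
(array([0.5421, 0.2151]), np.float64(-0.10042622749611065), np.float64(0.000936508376671028), 'E0', [np.float64(0.002484567268252663), np.float64(0.0003529411764705871)])
(array([0.6696, 0.2121]), np.float64(-0.08905970613542065), np.float64(0.0008858070726774458), 'E0', [np.float64(-0.009965028901734108), np.float64(-0.009570584577114426)])
```

```bash
python3 -m crank '-60 0 -60 0 0 0 100;-100 0 -100 0 .3 0 100;-100 -150 -100 0 .78 0 100;-100 -150 -100 0 .78 0 100;-100 -150 -100 0 .78 0 100;-100 -150 -100 0 .78 0 100;-100 -150 -100 0 .78 0 100;-100 -150 -100 0 .78 0 100'; python3 - <<'E'
from h import *
p,r=cur();print(p)
M=r.as_matrix();print(M)
g=bot.capture("scene")[:,:,::-1].copy(); t=bot.capture("top")[:,:,::-1].copy()
cv2.imwrite("pics/s14.png",g);cv2.imwrite("pics/t14.png",t)
for s in ([.5421,.2150],[.669,.2013]): print(measure(g,"scene",s,-.097,.001))
a=cv2.resize(g[180:300,340:460],(400,400),interpolation=2);b=cv2.resize(t[130:230,130:230],(400,400),interpolation=2)
cv2.imwrite("pics/v14.png",np.hstack([a,b]))
E
```

```text
time: 31.5
eef_pos: [0.4049, 0.3766, 0.2534]
tool_rot: [2.322, 2.112, -0.023]
ft_force: [1.1, -1.0, -0.8]
gripper_width: 0.0852
gripper_force: 0.0
[0.4049 0.3766 0.2534]
[[ 0.0946  0.9955 -0.0093]
 [ 0.9954 -0.0947 -0.0117]
 [-0.0125 -0.0082 -0.9999]]
(array([0.5415, 0.2151]), np.float64(-0.0775385356268881), np.float64(0.000988585735258062), 'E0', [np.float64(0.0027883435582822073), np.float64(0.0006122835497835502)])
(array([0.6689, 0.2013]), np.float64(-0.0945285249238686), np.float64(0.0008841378857387065), 'E0', [np.float64(0.0009288282571911985), np.float64(0.0013103949478748926)])
```

View pics/v14.png

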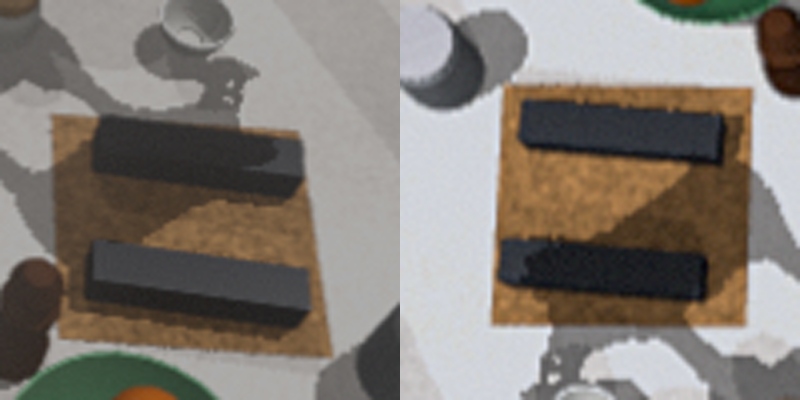

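The picture shows the bar lying parallel beside its twin on the mat: in the top crop the twin is at (620,130) and the bar at (600,268). I'll check the gap in the top view.

```bash
python3 - <<'E'
from h import *
t=cv2.imread("pics/t14.png")[:,:,2]; g=cv2.imread("pics/s14.png")[:,:,2]; psi=-.094;u=u_(psi)[:2];v=np.array([u[1],-u[0]])
for nm,c in(("twin",[.667,.2005]),("bar",[.540,.2145])):
    c=np.array(c);w=.012;ss=np.linspace(-.075,.075,16)
    for lab,img,n,o,z in(("far top",t,"top",.02,.041),("near base",t,"top",-.02,.001),("scene near top",g,"scene",-.02,.041)):
        A=np.array([edge(img,n,c+s*u+(o-w)*v,c+s*u+(o+w)*v,z)-w for s in ss])*1e3
        ok=abs(A-np.median(A))<3; f=np.polyfit(ss[ok],A[ok],1)
        print(nm,lab,"off %.1f mm"%f[1],"yaw %.3f"%(psi-f[0]/1e3),ok.sum())
    for lab,s,z in(("end+",1,.041),("end-",-1,.041),("end- base",-1,.001)):
        print("  ",lab,np.median([edge(t,"top",c+q*v+s*(.09-w)*u,c+q*v+s*(.09+w)*u,z)-w for q in(-.01,0,.01)])*1e3)
E
```

```text
twin far top off -2.7 mm yaw -0.094 16
twin near base off -0.8 mm yaw -0.092 16
twin scene near top off 1.7 mm yaw -0.103 15
   end+ -1.1964991023339298
   end- 5.191867219916997
   end- base -0.25267857142858424
bar far top off -1.9 mm yaw -0.112 12
bar near base off -1.3 mm yaw -0.099 16
bar scene near top off 1.5 mm yaw -0.095 15
   end+ -0.45453144266337575
   end- 4.988199999999984
   end- base -1.2707426376440556
```

```bash
python3 -c "
from cell import bot
print(bot.finish_job())"
```

```text
the job is handed in; nothing more can be done
None
```

I walked the bar over in two half turns and handed the job in; it lies beside its twin on the robot's side, about 88 mm apart (90 asked), ends level to about 3 mm, parallel within about a degree; the twin hasn't moved measurably.

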